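# Set a coffee grinder's zero with its worm crank

### The job

The coffee grinder on the stove counter has new burrs and its zero must be set: wind the small crank clockwise until you feel the burrs just touch, without forcing them, then wind it back counter-clockwise by one division of the scale ring. Finally swing the orange-knobbed clamp lever clockwise all the way over to lock the ring, let go of everything, and leave the cup, hopper, pan and the other kitchen things where they stand.

Things in the scene. Friction and masses are not known exactly. Their poses are not given: they have to be found in the camera images.
- grinder: burr coffee grinder, fixed: black base 235 x 120 mm, cream motor barrel (axis level, 160 mm up), aluminium burr chamber with low hopper throat (rim 220 mm up), adjusting ring at the front end. Origin: under the base's middle, on the counter; -x to the front (ring) end, z up. Worm at x -54, y -62 mm; clamp pivot at x -24, y 62 mm. Only crank and clamp lever are taller than 222 mm
- crank_axis (a point): top of the crank's hub, on its upright axis, 231 mm above the counter. Crank: input of the worm drive, a steel arm 222 to 229 mm up with a counterweight. Clockwise from above = finer (burrs together). 90 turns make one ring turn: 3 full turns = exactly one division. No play; stays where left; may start at any angle. Turning it freely takes 2.3 to 3 N at the handle
- handle_top (a point): centre of the top of the crank's black handle: an upright round grip 17 mm across, 34 mm tall, top 263 mm above the counter, 30 mm from the crank axis; it revolves freely on its pin, so a gripper can keep its heading while going round
- scale_mark (a point): long red line on the rim of the black scale ring (96 mm across, rim 18 mm wide, axis along the grinder's x). The ring has 30 lines, one every 12 degrees: these are the divisions, 10 mm apart along the rim. Finer carries the top of the ring towards the grinder's -y. The ring was refitted by hand: where it stands does not tell where the burrs touch
- ring_index (a point): tip of the fixed red index tongue over the top of the scale ring, 212 mm above the counter
- moving_burr (a point): centre of the moving burr's face, hidden inside the chamber; x as the grinder's. It advances along +x by 0.05 mm per division (3 crank turns finer), far too little to be seen or measured
- fixed_burr (a point): where the moving burr's face is at first touch; x as the grinder's. At the start the burrs are 0.3 to 0.8 division (0.9 to 2.4 crank turns) apart. From first touch on, the force at the handle climbs by about 6 N per radian of crank on top of the free running force, and the crank springs back to first touch if let go; over 11 N on top (1.7 rad past first touch) spoils the burrs
- thrust_washer_mid (a point): centre of the disc-spring washer under the worm, hidden in the worm housing on the crank axis, 130 mm above the counter. It does not move while the crank runs free; with the burrs touching it yields by 0.05 mm per radian of crank past first touch, far too little to be seen or measured
- clamp_lever (a joint): angle of the clamp lever about its upright pivot, rad, growing clockwise from above: 0 = open, pointing to the grinder's +y; 1.5 = locked, at a firm stop, pointing back along the motor (grinder's +x). Starts at 0 to 0.3, takes about 2 N at its knob, stays where it is left
- lever_pivot (a point): on the upright pivot of the clamp lever, top of its hub, 212 mm above the counter
- lever_knob (a point): centre of the top of the orange round knob at the lever's end: upright, 17 mm across, 30 mm tall, its top 234 mm above the counter, 46 mm from the pivot
- crank: the crank, on the worm shaft; origin on its axis 220 mm above the counter, its x axis points from the axis to the handle, z up
- dosing_cup: steel cup, 58 mm across, 62 mm tall, standing on the grinder's base under the chute; origin under its middle
- bean_hopper: smoky plastic bean hopper taken off the grinder and stood on its wide rim, 128 mm across, 120 mm tall; origin under its middle
- glass_bowl: glass bowl, 156 mm across, 65 mm tall; origin under its middle
- salt_pig: white ceramic salt pig with a side mouth, 112 mm across, 137 mm tall; origin under its middle
- garlic_press: black plastic garlic press lying flat, 190 mm long, 66 mm wide, 26 mm tall; origin under its middle, head to +x
- aluminium_pan: aluminium pan, 230 mm across, 45 mm tall, with a 160 mm handle to +x; origin under the middle of the pan
- grinder_brush: short brush with a wooden handle, 150 mm long, lying; origin under its middle

How it is judged:
By the outcome, as a careful person would: the job done as asked, in the order asked, and still so for the second after the job is handed in, with the robot touching nothing.
It also fails if it takes over 72 s, if anything falls off the work surface, if the arm or the gripper's body presses on something with over 40 N, if the wrist force passes 120 N, or if a joint passes its speed limit or range.

### The arm

A 7-joint arm with a two-finger parallel gripper is mounted at the origin on the work surface. World frame = base frame: x ahead of the robot, y to its left, z up, the work surface at z = 0. Lengths are in m, angles in degrees, forces in N, time in s.
With the tool pointing down it reaches from about 0.425 to 0.975 m from the base axis. Payload 16.7 kg.
Tool frame: the origin (TCP) lies on the centre line of the jaws, within the pads' length; the fingertips stand 8 mm ahead of it and the grasp point (between the pads) lies 11 mm behind it; z points along the fingers, y is the direction in which the jaws open and shut (so a half turn about z gives the same grasp; the last joint's range is limited). The gripper opens to 85 mm and grips with 20 to 120 N. Pads are 22 mm wide; open, the fingers measure 114 mm over their backs; the gripper's body (76 mm by 85 mm) begins 54 mm behind the grasp point. The pads swing forward as they close: fully open they stand 13 mm farther back than shut.
Start: joints at [58.069, 24.414, 4.234, 92.017, -1.954, 63.644, -3.845], TCP at [0.268, -0.62, 0.239] pointing down, gripper open.
Joint ranges: [-163.25, 163.25], [-28.42, 122.38], [-70.27, 78.77], [12.13, 141.07], [-58.53, 238.53], [9.26, 117.41], [-156.51, 156.51]. Speed limits (degrees/s): [108.29, 108.29, 136.94, 136.94, 172.46, 172.46, 172.46].

### API

Orientations are given as a 3x3 rotation matrix whose columns are the frame's x, y, z axes.
In Python, from plant import telemetry, get_image, job, search_frame gives the robot as it stands.
- The arm moves only by the tool drive_tool, never from a script. Its argument "increments" is a list of rows, each an object of numbers: "rx", "ry", "rz": the turn, a rotation vector about the tool's x, y, z in units of 6 degrees (1.0 is 6 degrees); "x", "y", "z": the shift along the tool's x, y, z in units of 30 mm (1.0 is 30 mm); "jaw": the opening, from 0 (shut) to 1 (fully open). In form: [{"rx": .., "ry": .., "rz": .., "x": .., "y": .., "z": .., "jaw": ..}, ...]. A call has 1 to 20 rows; each row is the pose to reach, as a shift and turn from the pose commanded when the call began, along the tool's axes at that moment; what a row does not reach only later rows make up. A row lasts 1/12 s, in which the tool goes at most 41.7 mm and 7.16 degrees, less where a joint would pass 70% of its speed; a pose out of reach is approached as far as the arm can. A call with a gripper value outside its range is refused whole. The fingers move at their own pace and stop on an object; "squeeze" is the grip in N (left out, the last holds). Time passes only in rows, so rows that repeat a pose let the fingers close. It gives the time, the measured TCP pose, the force and the opening at its end, in the units of the state.
- telemetry.get_obs(): the state, without advancing time (a new reading comes with each control period).
- get_image(name): name is "scene" or "side" or "wrist"; returns a dict with "frame" (480x640x3 uint8, blue, green, red), "z_map" (480x640 float32, m along the optical axis (not along the pixel's ray), 0 where there is no reading), "camera_matrix" (3x3 intrinsics, pixels), "extrinsics" (4x4, takes a point from camera to world coordinates). Camera axes: x right, y down, z forward; pixel columns grow to the right and rows downward; lengths in m; the calibration is good to about 2 mm. A picture is of the moment at which its call begins.
- job.job_done(): hands the job in, once; it reports no verdict.
Trained networks look in the newest picture that a camera, given by its name, has taken for a name from the list of things; names that differ only in an ending like _2 or _b are one class to them, and where a whole thing is asked for, a point or a joint stands for the part that bears it (a point fixed in the world has none). Each returns a list of dicts, best first, with "score" (0 to 1); they miss things now and then, are a little off and sometimes report something else, mostly with a low value. They report only what shows in the picture. A call takes as long as a camera call.
- search_frame(camera, thing): "centre" ([x, y, z] in m, in world coordinates, good to about 4 mm: the middle of the surface that is visible of it).
The state is a dict: "t": time; "joint_pos": joint angles; "qd": joint speeds; "effort": joint torques, N m; "tool_pos": TCP position; "ee_rot": TCP orientation; "wrist_force": force on the tool from outside, world axes, zero at the start; "ft_torque": the same for the moment, N m; "gripper_width": finger opening in m.
Only numpy, scipy, OpenCV 4.12 (cv2) and the standard library are available. Lean on these libraries where they do the work, as an engineer would, in place of code of your own. Each camera call takes 0.05 s, during which the arm holds its last target.

## Working session

There is one attempt and no reset: what is moved stays moved. The work goes in short steps, Python scripts to look and compute and a tool call to move; the robot and the scene stay as the last step left them, time stands still between calls to the robot, and variables do not carry over. Pictures are saved under pics/ and viewed, and the job is handed in when it is done.

Besides the shell and the picture viewer there is one more tool, called after "Request:" by a JSON object that holds its "method" and its "body". drive_tool: Moves the arm, as the interface text tells. Its arguments: {"type":"object","properties":{"increments":{"type":"array"},"squeeze":{"type":"number"}},"required":["increments"]}

```bash
ls; mkdir -p pics; cat > h.py <<'E'
import numpy as np,cv2
from plant import telemetry,get_image,job,search_frame
def snap(c,n):
    d=get_image(c); cv2.imwrite(f'pics/{n}.png',d['frame']); np.savez(f'pics/{n}.npz',z=d['z_map'],K=d['camera_matrix'],E=d['extrinsics'],f=d['frame']); return d
def px2w(d,u,v,z=None):
    K=d['camera_matrix'];E=d['extrinsics']; z=d['z_map'][int(v),int(u)] if z is None else z
    p=np.array([(u-K[0,2])/K[0,0]*z,(v-K[1,2])/K[1,1]*z,z,1]); return (E@p)[:3]
def w2px(d,P):
    K=d['camera_matrix'];E=np.linalg.inv(d['extrinsics']); p=(E@np.append(P,1))[:3]; q=K@p; return q[:2]/q[2]
E
python3 - <<'E'
from h import *
np.set_printoptions(precision=4,suppress=True)
o=telemetry.get_obs()
for k,v in o.items(): print(k,np.array(v))
for c in ['scene','side']:
    d=snap(c,c+'0'); print(c,d['extrinsics'])
    for t in ['grinder','crank_axis','handle_top','scale_mark','ring_index','lever_pivot','lever_knob']:
        for r in search_frame(c,t)[:2]: print(c,t,np.array(r['centre']),round(r['score'],2))
E
```

```text
pics
t 0.0
joint_pos [58.0705 24.4494  4.2289 92.0529 -1.9542 63.6451 -3.8443]
qd [-0.0121  0.0466  0.111   0.0642 -0.0068 -0.0563 -0.0142]
effort [ -0.0005 -94.9857   3.761  -46.3531   0.0192   0.0101   0.0001]
tool_pos [ 0.2675 -0.6193  0.2386]
ee_rot [[ 0.918   0.3966 -0.0006]
 [ 0.3966 -0.918   0.0012]
 [-0.0001 -0.0013 -1.    ]]
wrist_force [0.5173 0.7611 0.4185]
ft_torque [-0.0303 -0.0326  0.011 ]
gripper_width 0.08533304473565152
scene [[ 0.2788  0.5972 -0.7521  1.9244]
 [ 0.9603 -0.1813  0.212  -0.4451]
 [-0.0097 -0.7813 -0.624   1.3304]
 [ 0.      0.      0.      1.    ]]
scene grinder [0.5984 0.0674 0.1381] 0.56
scene crank_axis [ 0.6311 -0.0123  0.2265] 0.73
scene crank_axis [0.4872 0.0173 0.2111] 0.33
scene handle_top [ 0.6331 -0.0277  0.2465] 0.41
scene scale_mark [ 0.6066 -0.0198  0.1794] 0.64
scene scale_mark [0.6013 0.0685 0.1413] 0.46
scene ring_index [0.6006 0.0686 0.139 ] 0.83
scene ring_index [0.4819 0.0149 0.2131] 0.35
scene lever_pivot [0.4818 0.0193 0.2125] 0.67
side [[-0.3286 -0.5824  0.7435 -0.4837]
 [-0.9443  0.2187 -0.246   0.2946]
 [-0.0193 -0.7829 -0.6218  0.9906]
 [ 0.      0.      0.      1.    ]]
side grinder [0.5345 0.0821 0.146 ] 0.6
side grinder [ 0.5653 -0.2951  0.0175] 0.23
side crank_axis [ 0.6269 -0.0144  0.2324] 0.73
side handle_top [ 0.6173 -0.0266  0.2476] 0.65
side scale_mark [ 0.5388 -0.0136  0.1875] 0.5
side ring_index [0.5321 0.0856 0.1493] 0.83
side ring_index [ 0.2867 -0.3891  0.0157] 0.74
side lever_pivot [0.4644 0.0224 0.2119] 0.43
side lever_knob [0.4642 0.0235 0.2155] 0.66
side lever_knob [0.6537 0.4369 0.0899] 0.27
```

View pics/scene0.png

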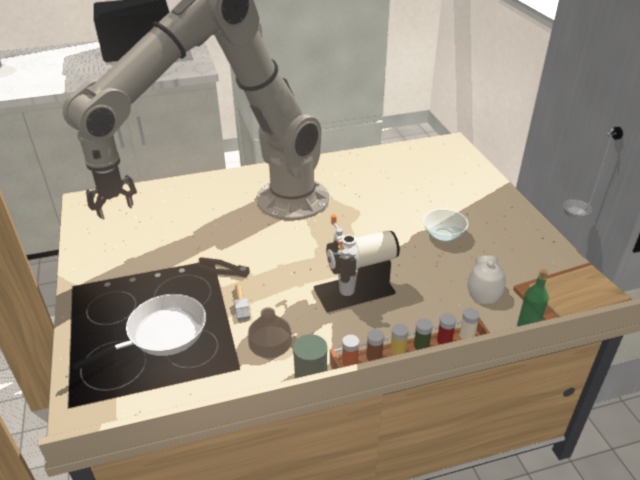

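View pics/side0.png

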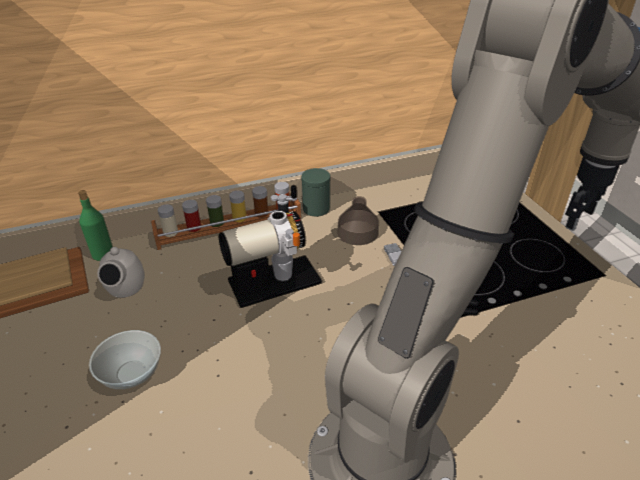

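```bash
python3 - <<'E'
from h import *
a=cv2.imread('pics/scene0.png')[195:315,300:420]; b=cv2.imread('pics/side0.png')[170:310,210:330]
cv2.imwrite('pics/crop0.png',np.hstack([cv2.resize(a,(400,400),interpolation=cv2.INTER_CUBIC),cv2.resize(b,(400,400),interpolation=cv2.INTER_CUBIC)]))
E
```

```text
(no output)
```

View pics/crop0.png

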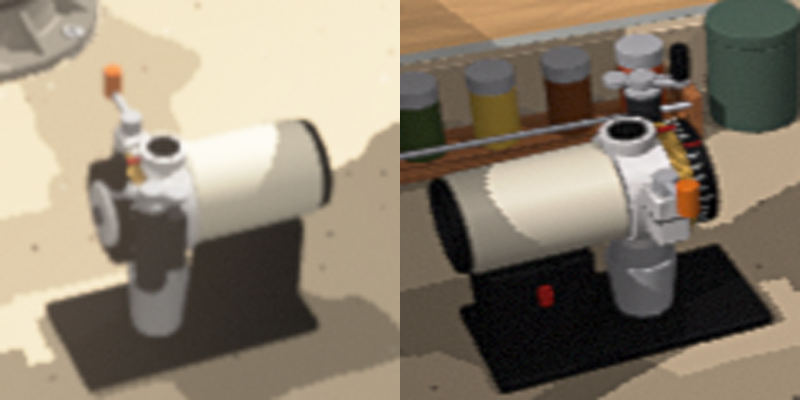

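Request:
{"method": "drive_tool", "body": {"increments": [{"x": 1.0, "y": -0.9, "z": -3, "jaw": 1}, {"x": 14, "y": -12.8, "z": -7, "jaw": 1}, {"x": 14, "y": -12.8, "z": -7, "jaw": 1}, {"x": 14, "y": -12.8, "z": -7, "jaw": 1}, {"x": 14, "y": -12.8, "z": -7, "jaw": 1}, {"x": 14, "y": -12.8, "z": -7, "jaw": 1}, {"x": 14, "y": -12.8, "z": -7, "jaw": 1}, {"x": 14, "y": -12.8, "z": -7, "jaw": 1}, {"x": 14, "y": -12.8, "z": -7, "jaw": 1}, {"x": 14, "y": -12.8, "z": -7, "jaw": 1}, {"x": 14, "y": -12.8, "z": -7, "jaw": 1}, {"x": 14, "y": -12.8, "z": -7, "jaw": 1}, {"x": 14, "y": -12.8, "z": -7, "jaw": 1}, {"x": 14, "y": -12.8, "z": -7, "jaw": 1}, {"x": 14, "y": -12.8, "z": -7, "jaw": 1}, {"x": 14, "y": -12.8, "z": -7, "jaw": 1}, {"x": 14, "y": -12.8, "z": -7, "jaw": 1}, {"x": 14, "y": -12.8, "z": -7, "jaw": 1}]}}

```text
validation failed for argument at $.in...
```

```bash
cat > look.py <<'E'
from h import *
import sys
np.set_printoptions(precision=4,suppress=True)
n=sys.argv[1]; o=telemetry.get_obs()
for k in ['t','joint_pos','tool_pos','ee_rot','wrist_force']: print(k,np.array(o[k]))
d=snap('wrist',n); print(d['extrinsics'],d['camera_matrix'][0])
for t in ['crank_axis','handle_top','scale_mark','ring_index','lever_pivot','lever_knob']:
    for r in search_frame('wrist',t)[:2]: c=np.array(r['centre']);print(t,c,round(r['score'],2),w2px(d,c))
E
python3 look.py w1
```

```text
t 0.8
joint_pos [58.0679 24.4145  4.2346 92.0166 -1.9534 63.6446 -3.8455]
tool_pos [ 0.2677 -0.6196  0.2393]
ee_rot [[ 0.918   0.3965 -0.    ]
 [ 0.3965 -0.918   0.0001]
 [ 0.     -0.0001 -1.    ]]
wrist_force [ 0.5947 -0.5254  0.7899]
[[ 0.397  -0.8713 -0.2883  0.3418]
 [-0.9178 -0.3769 -0.1249 -0.5876]
 [ 0.0001  0.3142 -0.9493  0.3734]
 [ 0.      0.      0.      1.    ]] [342.4933   0.     321.5458]
```

View pics/w1.png

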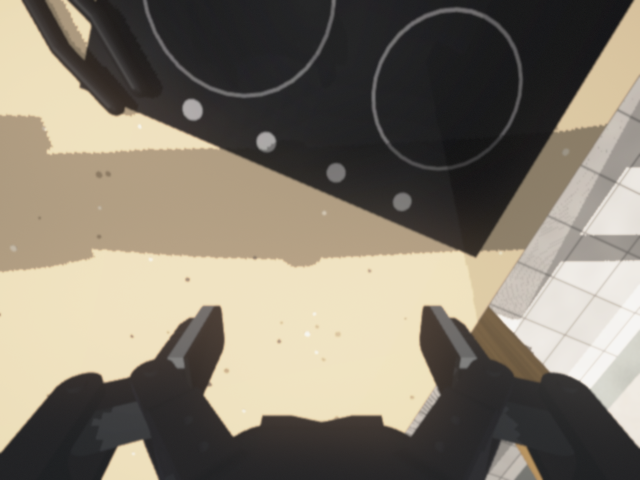

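Request:
{"method": "drive_tool", "body": {"increments": [{"rx": 0, "ry": 0, "rz": 0, "x": 1.0, "y": -0.9, "z": -3, "jaw": 1}, {"rx": 0, "ry": 0, "rz": 0, "x": 14, "y": -12.8, "z": -7, "jaw": 1}]}}

```text
t: 1.32
tool_pos: [0.2886, -0.5713, 0.2922]
ee_rot: [[0.92, 0.391, -0.0], [0.391, -0.92, -0.003], [-0.002, 0.003, -1.0]]
wrist_force: [1.6, -0.4, 0.9]
gripper_width: 0.0852
```

Request:
{"method": "drive_tool", "body": {"increments": [{"rx": 0, "ry": 0, "rz": 0, "x": 12.7, "y": -11.6, "z": -5.3, "jaw": 1}, {"rx": 0, "ry": 0, "rz": 0, "x": 12.7, "y": -11.6, "z": -5.3, "jaw": 1}, {"rx": 0, "ry": 0, "rz": 0, "x": 12.7, "y": -11.6, "z": -5.3, "jaw": 1}, {"rx": 0, "ry": 0, "rz": 0, "x": 12.7, "y": -11.6, "z": -5.3, "jaw": 1}, {"rx": 0, "ry": 0, "rz": 0, "x": 12.7, "y": -11.6, "z": -5.3, "jaw": 1}, {"rx": 0, "ry": 0, "rz": 0, "x": 12.7, "y": -11.6, "z": -5.3, "jaw": 1}, {"rx": 0, "ry": 0, "rz": 0, "x": 12.7, "y": -11.6, "z": -5.3, "jaw": 1}, {"rx": 0, "ry": 0, "rz": 0, "x": 12.7, "y": -11.6, "z": -5.3, "jaw": 1}, {"rx": 0, "ry": 0, "rz": 0, "x": 12.7, "y": -11.6, "z": -5.3, "jaw": 1}, {"rx": 0, "ry": 0, "rz": 0, "x": 12.7, "y": -11.6, "z": -5.3, "jaw": 1}, {"rx": 0, "ry": 0, "rz": 0, "x": 12.7, "y": -11.6, "z": -5.3, "jaw": 1}, {"rx": 0, "ry": 0, "rz": 0, "x": 12.7, "y": -11.6, "z": -5.3, "jaw": 1}, {"rx": 0, "ry": 0, "rz": 0, "x": 12.7, "y": -11.6, "z": -5.3, "jaw": 1}, {"rx": 0, "ry": 0, "rz": 0, "x": 12.7, "y": -11.6, "z": -5.3, "jaw": 1}, {"rx": 0, "ry": 0, "rz": 0, "x": 12.7, "y": -11.6, "z": -5.3, "jaw": 1}, {"rx": 0, "ry": 0, "rz": 0, "x": 12.7, "y": -11.6, "z": -5.3, "jaw": 1}]}}

```text
t: 2.65
tool_pos: [0.5027, -0.0976, 0.4486]
ee_rot: [[0.918, 0.397, -0.0], [0.397, -0.918, -0.0], [-0.0, 0.0, -1.0]]
wrist_force: [-0.2, -1.4, 0.6]
gripper_width: 0.0856
```

```bash
python3 look.py w2
```

```text
t 2.65
joint_pos [ 21.9581   2.8592 -18.9491  93.931    0.9462  83.3776 -63.7084]
tool_pos [ 0.5027 -0.0976  0.4486]
ee_rot [[ 0.918   0.3967 -0.0002]
 [ 0.3967 -0.918  -0.0002]
 [-0.0003  0.0001 -1.    ]]
wrist_force [-0.1951 -1.3526  0.6489]
[[ 0.3972 -0.8712 -0.2885  0.5768]
 [-0.9178 -0.3769 -0.1251 -0.0655]
 [ 0.0003  0.3145 -0.9493  0.5827]
 [ 0.      0.      0.      1.    ]] [342.4933   0.     321.5458]
crank_axis [ 0.6365 -0.0074  0.2338] 0.94 [288.3386  35.1146]
handle_top [ 0.6236 -0.0257  0.2649] 0.62 [299.7072  51.8563]
scale_mark [ 0.5755 -0.0152  0.1976] 0.68 [276.9637 107.8618]
ring_index [0.5695 0.0497 0.1982] 0.93 [215.9301  86.7555]
lever_pivot [0.4879 0.021  0.2118] 0.63 [214.3641 173.152 ]
lever_knob [0.4893 0.0223 0.2113] 0.57 [213.7423 171.3921]
```

View pics/w2.png

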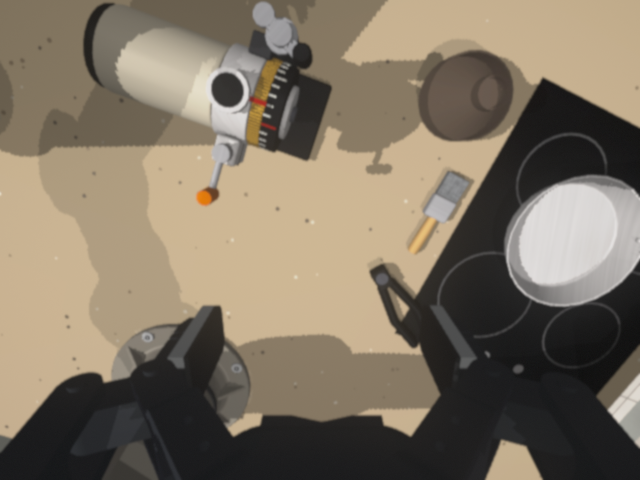

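```bash
cat > ray.py <<'E'
from h import *
def load(n):
    d=np.load(f'pics/{n}.npz'); return dict(z_map=d['z'],camera_matrix=d['K'],extrinsics=d['E'],frame=d['f'])
def ray(d,u,v,h):
    a=px2w(d,u,v,1.0); o=d['extrinsics'][:3,3]; t=(h-o[2])/(a[2]-o[2]); return o+t*(a-o)
E
python3 - <<'E'
from ray import *
np.set_printoptions(precision=4,suppress=True)
d=load('w2')
f=d['frame']; cv2.imwrite('pics/w2c.png',cv2.resize(f[0:210,180:340],(610,800)[0:2] and (610,600) if 0 else (456,600),interpolation=cv2.INTER_CUBIC))
for n,u,v,h in [('hub',281,32,.231),('handle',302,55,.263),('pivot',230,150,.212),('knob',206,197,.234)]:
    print(n,ray(d,u,v,h), px2w(d,u,v))
E
```

```text
hub [0.6366 0.     0.231 ] [0.6369 0.0003 0.2296]
handle [ 0.6225 -0.0281  0.263 ] [ 0.6225 -0.0281  0.2627]
pivot [0.5174 0.0133 0.212 ] [0.5165 0.0145 0.2064]
knob [0.4666 0.0163 0.234 ] [0.4667 0.0161 0.2345]
```

View pics/w2c.png

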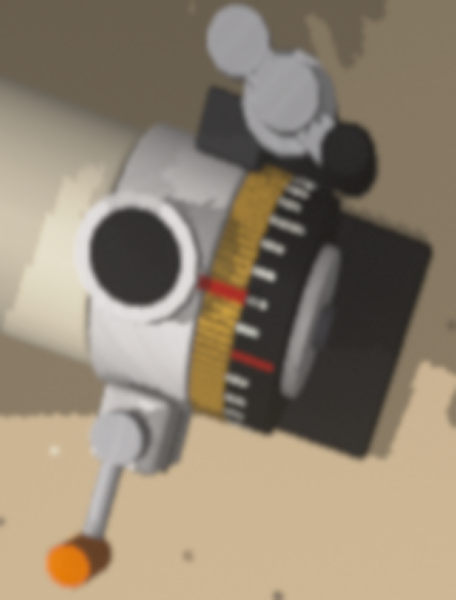

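Request:
{"method": "drive_tool", "body": {"increments": [{"rx": 0, "ry": 0, "rz": 0, "x": 4.6, "y": -0.54, "z": 3.9, "jaw": 1}, {"rx": 0, "ry": 0, "rz": 0, "x": 4.6, "y": -0.54, "z": 3.9, "jaw": 1}, {"rx": 0, "ry": 0, "rz": 0, "x": 4.6, "y": -0.54, "z": 3.9, "jaw": 0.7}, {"rx": 0, "ry": 0, "rz": 0, "x": 4.6, "y": -0.54, "z": 3.9, "jaw": 0.7}, {"rx": 0, "ry": 0, "rz": 0, "x": 4.6, "y": -0.54, "z": 3.9, "jaw": 0.7}, {"rx": 0, "ry": 0, "rz": 0, "x": 4.6, "y": -0.54, "z": 3.9, "jaw": 0.7}, {"rx": 0, "ry": 0, "rz": 0, "x": 4.6, "y": -0.54, "z": 3.9, "jaw": 0.7}]}}

```text
t: 3.58
tool_pos: [0.623, -0.0277, 0.331]
ee_rot: [[0.918, 0.397, -0.002], [0.397, -0.918, 0.0], [-0.001, -0.001, -1.0]]
wrist_force: [0.5, -1.0, 0.5]
gripper_width: 0.0594
```

```bash
python3 look.py w3; python3 - <<'E'
from ray import *
np.set_printoptions(precision=4,suppress=True)
d=load('w2')
P={}
for n,u,v,h in [('hub',280.1,32.6,.231),('handle',302.5,55,.263),('pivot',221.3,153,.212),('knob',204.5,197.8,.234)]:
    P[n]=ray(d,u,v,h);print(n,ray(d,u,v,h), px2w(d,u,v))
w=(P['hub']-P['pivot'])[:2]; print(np.linalg.norm(w))
th=np.arctan2(w[1],w[0])-np.arctan2(-124,-30); print('grinder yaw',np.degrees(th))
E
```

```text
t 3.5833
joint_pos [ 14.0342  17.3851 -22.1229  91.2159   6.7293  72.8197 -75.7914]
tool_pos [ 0.623  -0.0277  0.331 ]
ee_rot [[ 0.9179  0.3969 -0.0018]
 [ 0.3969 -0.9179  0.0004]
 [-0.0015 -0.001  -1.    ]]
wrist_force [ 0.4919 -0.9509  0.5401]
[[ 0.3974 -0.8706 -0.29    0.6973]
 [-0.9176 -0.3774 -0.1247  0.0043]
 [-0.0009  0.3157 -0.9489  0.465 ]
 [ 0.      0.      0.      1.    ]] [342.4933   0.     321.5458]
crank_axis [ 0.6371 -0.0109  0.2283] 0.88 [307.7759 216.9426]
handle_top [ 0.6298 -0.0203  0.2617] 0.87 [315.0117 246.3766]
scale_mark [ 0.5824 -0.0159  0.2048] 0.76 [288.911  271.1173]
ring_index [0.59   0.0836 0.1942] 0.62 [179.6838 213.1237]
lever_pivot [0.5147 0.0312 0.2136] 0.43 [206.1531 322.7724]
lever_knob [0.5179 0.0352 0.2109] 0.66 [203.7685 316.3529]
hub [0.6359 0.0006 0.231 ] [0.6361 0.0008 0.23  ]
handle [ 0.6226 -0.0285  0.263 ] [ 0.6227 -0.0285  0.2627]
pivot [0.5109 0.0207 0.212 ] [0.5106 0.0211 0.2101]
knob [0.4651 0.0174 0.234 ] [0.4651 0.0174 0.234 ]
0.12658253176033088
grinder yaw 94.47299063459874
```

View pics/w3.png

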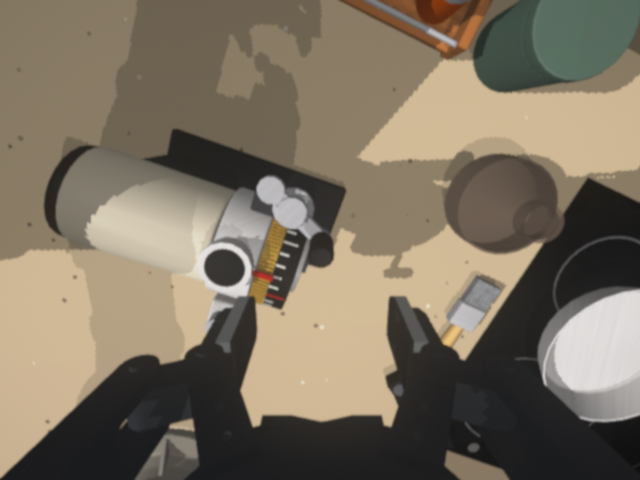

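```bash
python3 - <<'E'
from ray import *
np.set_printoptions(precision=4,suppress=True)
d=load('w3')
for n,u,v,h in [('hub',291,212,.231),('handle',322,247,.263)]: print(n,ray(d,u,v,h), px2w(d,u,v))
print(w2px(d,[.6359,.0006,.231]),w2px(d,[.6226,-.0285,.263]))
cv2.imwrite('pics/w3c.png',cv2.resize(d['frame'][160:310,190:350],(640,600),interpolation=cv2.INTER_CUBIC))
E
```

```text
hub [0.6364 0.0014 0.231 ] [0.6361 0.0014 0.23  ]
handle [ 0.6316 -0.0243  0.263 ] [ 0.6309 -0.0246  0.261 ]
[291.8415 213.1084] [322.4126 261.7197]
```

View pics/w3c.png

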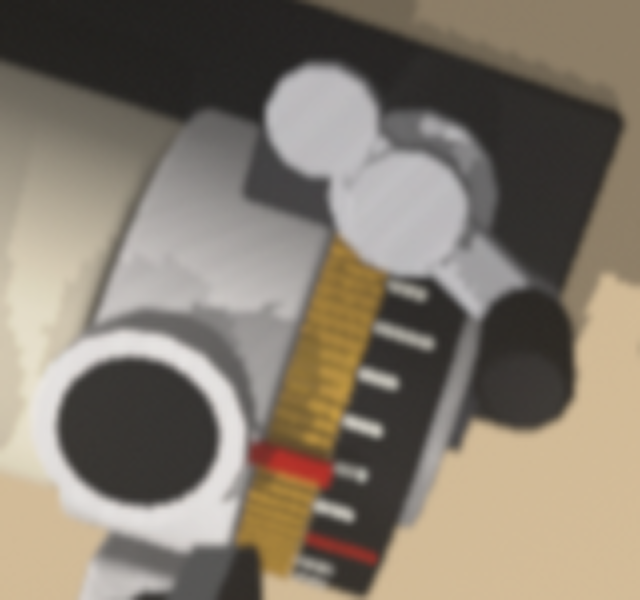

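```bash
python3 - <<'E'
from ray import *
np.set_printoptions(precision=4,suppress=True)
d=load('w3')
H=ray(d,290,212.8,.231);T=ray(d,321,257,.263);print(H,T,px2w(d,321,257),np.linalg.norm((T-H)[:2]),np.degrees(np.arctan2(*(T-H)[1::-1])))
E
```

```text
[0.6356 0.0019 0.231 ] [ 0.6252 -0.0264  0.263 ] [ 0.6252 -0.0264  0.2632] 0.030124307555583034 -110.20275515917223
```

Request:
{"method": "drive_tool", "body": {"increments": [{"rx": 0, "ry": 0, "rz": 0, "x": 0.07, "y": 0, "z": 1.3, "jaw": 0.6}, {"rx": 0, "ry": 0, "rz": 0, "x": 0.07, "y": 0, "z": 2.2, "jaw": 0.6}, {"rx": 0, "ry": 0, "rz": 0, "x": 0.07, "y": 0, "z": 2.9, "jaw": 0.6}, {"rx": 0, "ry": 0, "rz": 0, "x": 0.07, "y": 0, "z": 2.9, "jaw": 0.6}, {"rx": 0, "ry": 0, "rz": 0, "x": 0.07, "y": 0, "z": 2.9, "jaw": 0.4}]}}

```text
t: 4.35
tool_pos: [0.6248, -0.0271, 0.2449]
ee_rot: [[0.918, 0.396, -0.001], [0.396, -0.918, 0.0], [-0.001, -0.0, -1.0]]
wrist_force: [0.3, 1.1, 0.7]
gripper_width: 0.0405
```

```bash
python3 - <<'E'
from h import *
snap('wrist','w4')
E
```

```text
(no output)
```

View pics/w4.png

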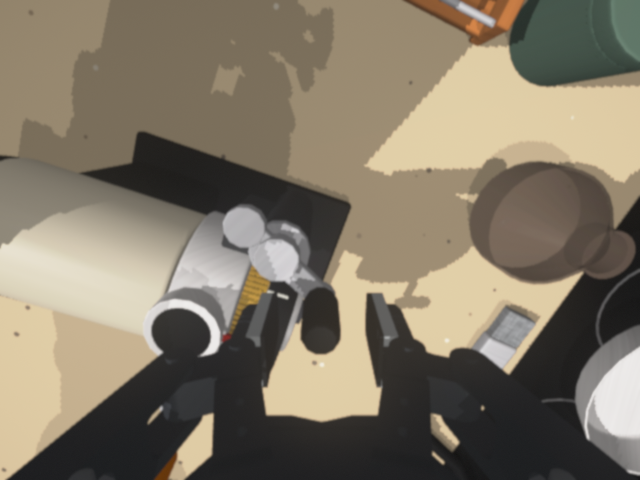

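Request:
{"method": "drive_tool", "body": {"increments": [{"rx": 0, "ry": 0, "rz": 0, "x": 0, "y": 0, "z": 0, "jaw": 0.1}, {"rx": 0, "ry": 0, "rz": 0, "x": 0, "y": 0, "z": 0, "jaw": 0.1}, {"rx": 0, "ry": 0, "rz": 0, "x": 0, "y": 0, "z": 0, "jaw": 0.1}, {"rx": 0, "ry": 0, "rz": 0, "x": 0, "y": 0, "z": 0, "jaw": 0.1}], "squeeze": 40}}

```text
t: 4.73
tool_pos: [0.626, -0.0266, 0.2467]
ee_rot: [[0.918, 0.397, 0.003], [0.397, -0.918, 0.0], [0.003, 0.001, -1.0]]
wrist_force: [-0.6, 0.6, 7.6]
gripper_width: 0.0155
```

```bash
python3 - <<'E'
from h import *
print(telemetry.get_obs()); d=snap('wrist','w5')
E
```

```text
{'t': 4.7333, 'joint_pos': array([ 13.57675924,  20.93986504, -21.86938247,  97.01822335,
         8.57137919,  63.50458791, -77.43217175]), 'qd': array([-0.0347574 , -0.04916448, -0.02351127, -0.00563507,  0.14317512,
       -0.06642743, -0.08629644]), 'effort': array([ 5.48777562e-01, -8.18912101e+01, -4.17230085e+00, -4.25308478e+01,
        2.70662494e-01,  8.16549989e-02,  2.02734882e-03]), 'tool_pos': array([ 0.62602021, -0.0266202 ,  0.24674691]), 'ee_rot': array([[ 9.18006844e-01,  3.96551710e-01,  3.19006268e-03],
       [ 3.96553369e-01, -9.18011662e-01,  1.21608929e-04],
       [ 2.97673897e-03,  1.15339227e-03, -9.99994904e-01]]), 'wrist_force': array([-0.5559797 ,  0.60015897,  7.6226667 ]), 'ft_torque': array([ 0.21008786, -0.02140606, -0.00431468]), 'gripper_width': 0.015466748968448383}
```

View pics/w5.png

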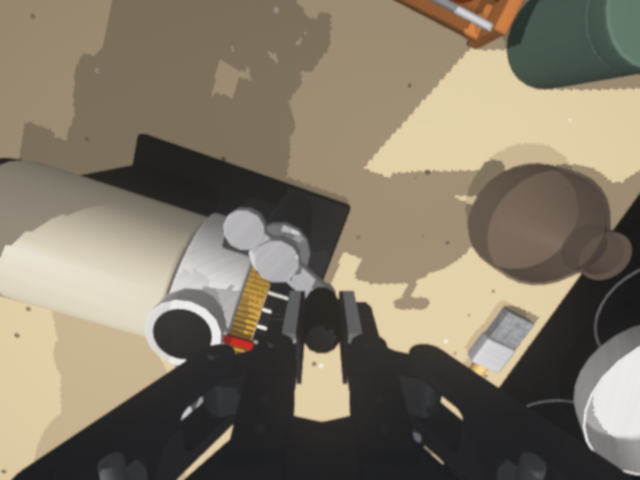

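```bash
cat > rows.py <<'E'
import sys,numpy as np,json
# rows.py Cx Cy phi0 phi1 n [z0] : rows from command pose C, circle A,r
A=np.array([.6357,.0013]);r=.030
def rows(C,p0,p1,n):
    for p in np.radians(np.linspace(p0,p1,n+1)[1:]):
        d=A+r*np.array([np.cos(p),np.sin(p)])-C
        x=(.918*d[0]+.397*d[1])/.03;y=(.397*d[0]-.918*d[1])/.03
        print('%.2f %.2f'%(x,y),end=' | ')
    print()
    print('end',A+r*np.array([np.cos(p),np.sin(p)]))
if __name__=='__main__':
    a=list(map(float,sys.argv[1:])); rows(np.array(a[:2]),a[2],a[3],int(a[4]))
E
python3 rows.py .6248 -.0270 -109 -349 20
```

```text
-0.11 -0.14 | -0.21 -0.32 | -0.27 -0.52 | -0.29 -0.73 | -0.27 -0.94 | -0.20 -1.13 | -0.10 -1.32 | 0.04 -1.47 | 0.21 -1.59 | 0.41 -1.68 | 0.61 -1.72 | 0.82 -1.72 | 1.02 -1.67 | 1.21 -1.58 | 1.38 -1.46 | 1.52 -1.30 | 1.62 -1.12 | 1.69 -0.92 | 1.71 -0.71 | 1.68 -0.51 | 
end [0.66514882 0.00702427]
```

Request:
{"method": "drive_tool", "body": {"increments": [{"rx": 0, "ry": 0, "rz": 0, "x": -0.11, "y": -0.14, "z": -0.1, "jaw": 0.1}, {"rx": 0, "ry": 0, "rz": 0, "x": -0.21, "y": -0.32, "z": -0.1, "jaw": 0.1}, {"rx": 0, "ry": 0, "rz": 0, "x": -0.27, "y": -0.52, "z": -0.1, "jaw": 0.1}, {"rx": 0, "ry": 0, "rz": 0, "x": -0.29, "y": -0.73, "z": -0.1, "jaw": 0.1}, {"rx": 0, "ry": 0, "rz": 0, "x": -0.27, "y": -0.94, "z": -0.1, "jaw": 0.1}, {"rx": 0, "ry": 0, "rz": 0, "x": -0.2, "y": -1.13, "z": -0.1, "jaw": 0.1}, {"rx": 0, "ry": 0, "rz": 0, "x": -0.1, "y": -1.32, "z": -0.1, "jaw": 0.1}, {"rx": 0, "ry": 0, "rz": 0, "x": 0.04, "y": -1.47, "z": -0.1, "jaw": 0.1}]}}

```text
t: 5.45
tool_pos: [0.6091, 0.0131, 0.2475]
ee_rot: [[0.918, 0.396, 0.001], [0.396, -0.918, -0.001], [0.001, 0.002, -1.0]]
wrist_force: [9.5, -6.9, -15.6]
gripper_width: 0.0156
```

Request:
{"method": "drive_tool", "body": {"increments": [{"rx": 0, "ry": 0, "rz": 0, "x": 0.17, "y": -0.12, "z": 0, "jaw": 0.1}, {"rx": 0, "ry": 0, "rz": 0, "x": 0.37, "y": -0.21, "z": 0, "jaw": 0.1}, {"rx": 0, "ry": 0, "rz": 0, "x": 0.57, "y": -0.25, "z": 0, "jaw": 0.1}, {"rx": 0, "ry": 0, "rz": 0, "x": 0.78, "y": -0.25, "z": 0, "jaw": 0.1}]}}

```text
t: 5.78
tool_pos: [0.6267, 0.0297, 0.2474]
ee_rot: [[0.918, 0.396, -0.002], [0.396, -0.918, -0.001], [-0.002, 0.0, -1.0]]
wrist_force: [-0.8, -5.2, -10.2]
gripper_width: 0.0156
```

Request:
{"method": "drive_tool", "body": {"increments": [{"rx": 0, "ry": 0, "rz": 0, "x": 0.2, "y": 0.05, "z": 0, "jaw": 0.1}, {"rx": 0, "ry": 0, "rz": 0, "x": 0.39, "y": 0.14, "z": 0, "jaw": 0.1}, {"rx": 0, "ry": 0, "rz": 0, "x": 0.56, "y": 0.26, "z": 0, "jaw": 0.1}, {"rx": 0, "ry": 0, "rz": 0, "x": 0.7, "y": 0.42, "z": 0, "jaw": 0.1}]}}

```text
t: 6.12
tool_pos: [0.6518, 0.0275, 0.2475]
ee_rot: [[0.918, 0.397, -0.001], [0.397, -0.918, 0.001], [-0.0, -0.001, -1.0]]
wrist_force: [-3.6, 1.3, -12.9]
gripper_width: 0.0158
```

Request:
{"method": "drive_tool", "body": {"increments": [{"rx": 0, "ry": 0, "rz": 0, "x": 0.1, "y": 0.18, "z": 0, "jaw": 0.1}, {"rx": 0, "ry": 0, "rz": 0, "x": 0.17, "y": 0.38, "z": 0, "jaw": 0.1}, {"rx": 0, "ry": 0, "rz": 0, "x": 0.19, "y": 0.59, "z": 0, "jaw": 0.1}, {"rx": 0, "ry": 0, "rz": 0, "x": 0.16, "y": 0.79, "z": 0, "jaw": 0.1}]}}

```text
t: 6.45
tool_pos: [0.6662, 0.007, 0.2477]
ee_rot: [[0.918, 0.397, 0.001], [0.397, -0.918, 0.001], [0.001, -0.0, -1.0]]
wrist_force: [4.6, 3.7, -16.4]
gripper_width: 0.0151
```

```bash
cat > pts.txt <<'E'
.6260 -.0266 -.6 .6
.6091 .0131 9.5 -6.9
.6267 .0297 -.8 -5.2
.6518 .0275 -3.6 1.3
.6662 .0070 4.6 3.7
E
cat > fit.py <<'E'
import numpy as np
from scipy.optimize import least_squares
D=np.loadtxt('pts.txt');P=D[:,:2];F=D[:,2:]
s=least_squares(lambda p:np.r_[np.hypot(*(P-p[:2]).T)-p[2],(p[2]-.03)*.0],[.6357,.0013,.03])
s2=least_squares(lambda p:np.hypot(*(P-p[:2]).T)-.03,[.6357,.0013])
print(s.x,s.fun*1e3,s2.x,s2.fun*1e3)
A=s2.x
for p,f in zip(P,F):
    u=(p-A)/np.linalg.norm(p-A);t=np.array([u[1],-u[0]]) # cw tangent
    print('phi %.1f r %.2f  resist %.2f  radial %.2f'%(np.degrees(np.arctan2(u[1],u[0])),1e3*np.linalg.norm(p-A),-f@t,f@u))
E
python3 fit.py
```

```text
[0.63675076 0.00144739 0.03001702] [ 0.02020588 -0.01122544 -0.02990023  0.06981327 -0.04889236  0.        ] [0.63674868 0.00145675] [ 0.0452263   0.00024961 -0.02239064  0.07977382 -0.03155751]
phi -111.0 r 30.05  resist -0.77  radial -0.35
phi 157.2 r 30.00  resist 2.67  radial -11.43
phi 109.6 r 29.98  resist 2.50  radial -4.63
phi 60.0 r 30.08  resist 3.77  radial -0.68
phi 10.7 r 29.97  resist 2.79  radial 5.21
```

```bash
cat > rows2.py <<'E'
import sys,numpy as np
A=np.array([.6367,.0014]);r=.030
P=lambda p:A+r*np.array([np.cos(np.radians(p)),np.sin(np.radians(p))])
def call(C,p0,step,n):
    s=[]
    for i in range(1,n+1):
        d=P(p0+step*i)-C; s.append('%.2f %.2f'%((.918*d[0]+.397*d[1])/.03,(.397*d[0]-.918*d[1])/.03))
    print('%.0f->%.0f:'%(p0,p0+step*n),' | '.join(s)); return P(p0+step*n),p0+step*n
E
python3 - <<'E'
from rows2 import *
C=np.array([.66515,.00702]);p=-349
C,p=call(C,p,-12,7)
for k in range(22): C,p=call(C,p,-12,2)
E
```

```text
-349->-433: -0.03 0.21 | -0.14 0.39 | -0.28 0.54 | -0.45 0.67 | -0.64 0.75 | -0.85 0.79 | -1.06 0.79
-433->-457: -0.20 -0.04 | -0.39 -0.13
-457->-481: -0.17 -0.12 | -0.31 -0.28
-481->-505: -0.10 -0.18 | -0.17 -0.38
-505->-529: -0.02 -0.21 | 0.00 -0.42
-529->-553: 0.07 -0.20 | 0.17 -0.38
-553->-577: 0.14 -0.15 | 0.31 -0.28
-577->-601: 0.19 -0.08 | 0.40 -0.13
-601->-625: 0.21 0.00 | 0.41 0.05
-625->-649: 0.19 0.09 | 0.36 0.21
-649->-673: 0.14 0.16 | 0.24 0.34
-673->-697: 0.06 0.20 | 0.08 0.41
-697->-721: -0.02 0.21 | -0.09 0.41
-721->-745: -0.11 0.18 | -0.25 0.33
-745->-769: -0.17 0.12 | -0.36 0.21
-769->-793: -0.20 0.04 | -0.41 0.04
-793->-817: -0.20 -0.04 | -0.39 -0.13
-817->-841: -0.17 -0.12 | -0.31 -0.28
-841->-865: -0.10 -0.18 | -0.17 -0.38
-865->-889: -0.02 -0.21 | 0.00 -0.42
-889->-913: 0.07 -0.20 | 0.17 -0.38
-913->-937: 0.14 -0.15 | 0.31 -0.28
-937->-961: 0.19 -0.08 | 0.40 -0.13
```

Request:
{"method": "drive_tool", "body": {"increments": [{"rx": 0, "ry": 0, "rz": 0, "x": -0.03, "y": 0.21, "z": 0.09, "jaw": 0.1}, {"rx": 0, "ry": 0, "rz": 0, "x": -0.14, "y": 0.39, "z": 0.09, "jaw": 0.1}, {"rx": 0, "ry": 0, "rz": 0, "x": -0.28, "y": 0.54, "z": 0.09, "jaw": 0.1}, {"rx": 0, "ry": 0, "rz": 0, "x": -0.45, "y": 0.67, "z": 0.09, "jaw": 0.1}]}}

```text
t: 6.78
tool_pos: [0.6615, -0.0166, 0.2468]
ee_rot: [[0.918, 0.397, 0.002], [0.397, -0.918, 0.001], [0.003, 0.0, -1.0]]
wrist_force: [-5.3, 8.2, 4.7]
gripper_width: 0.0152
```

Request:
{"method": "drive_tool", "body": {"increments": [{"rx": 0, "ry": 0, "rz": 0, "x": -0.19, "y": 0.08, "z": 0, "jaw": 0.1}, {"rx": 0, "ry": 0, "rz": 0, "x": -0.4, "y": 0.12, "z": 0, "jaw": 0.1}, {"rx": 0, "ry": 0, "rz": 0, "x": -0.61, "y": 0.12, "z": 0, "jaw": 0.1}]}}

```text
t: 7.03
tool_pos: [0.6465, -0.0274, 0.2469]
ee_rot: [[0.918, 0.396, 0.004], [0.396, -0.918, 0.001], [0.004, 0.001, -1.0]]
wrist_force: [0.1, 5.8, 2.2]
gripper_width: 0.0152
```

Request:
{"method": "drive_tool", "body": {"increments": [{"rx": 0, "ry": 0, "rz": 0, "x": -0.2, "y": -0.04, "z": 0, "jaw": 0.1}, {"rx": 0, "ry": 0, "rz": 0, "x": -0.39, "y": -0.13, "z": 0, "jaw": 0.1}]}}

```text
t: 7.2
tool_pos: [0.6343, -0.0287, 0.2469]
ee_rot: [[0.918, 0.396, 0.004], [0.396, -0.918, 0.0], [0.004, 0.001, -1.0]]
wrist_force: [2.6, 3.9, 3.2]
gripper_width: 0.0152
```

Request:
{"method": "drive_tool", "body": {"increments": [{"rx": 0, "ry": 0, "rz": 0, "x": -0.17, "y": -0.12, "z": 0, "jaw": 0.1}, {"rx": 0, "ry": 0, "rz": 0, "x": -0.31, "y": -0.28, "z": 0, "jaw": 0.1}]}}

```text
t: 7.37
tool_pos: [0.6222, -0.0249, 0.2468]
ee_rot: [[0.918, 0.396, 0.004], [0.396, -0.918, -0.0], [0.003, 0.002, -1.0]]
wrist_force: [2.3, 0.6, 7.2]
gripper_width: 0.0155
```

Request:
{"method": "drive_tool", "body": {"increments": [{"rx": 0, "ry": 0, "rz": 0, "x": -0.1, "y": -0.18, "z": 0, "jaw": 0.1}, {"rx": 0, "ry": 0, "rz": 0, "x": -0.17, "y": -0.38, "z": 0, "jaw": 0.1}]}}

```text
t: 7.53
tool_pos: [0.6129, -0.0168, 0.2468]
ee_rot: [[0.918, 0.395, 0.004], [0.395, -0.918, -0.001], [0.003, 0.002, -1.0]]
wrist_force: [3.5, -0.6, 7.1]
gripper_width: 0.015
```

Request:
{"method": "drive_tool", "body": {"increments": [{"rx": 0, "ry": 0, "rz": 0, "x": -0.02, "y": -0.21, "z": 0, "jaw": 0.1}, {"rx": 0, "ry": 0, "rz": 0, "x": 0, "y": -0.42, "z": 0, "jaw": 0.1}]}}

```text
t: 7.7
tool_pos: [0.6077, -0.0054, 0.2467]
ee_rot: [[0.919, 0.395, 0.003], [0.395, -0.919, -0.001], [0.002, 0.003, -1.0]]
wrist_force: [1.1, -2.1, 9.2]
gripper_width: 0.0154
```

Request:
{"method": "drive_tool", "body": {"increments": [{"rx": 0, "ry": 0, "rz": 0, "x": 0.07, "y": -0.2, "z": 0, "jaw": 0.1}, {"rx": 0, "ry": 0, "rz": 0, "x": 0.17, "y": -0.38, "z": 0, "jaw": 0.1}]}}

```text
t: 7.87
tool_pos: [0.6075, 0.0073, 0.2467]
ee_rot: [[0.918, 0.395, 0.002], [0.395, -0.918, -0.001], [0.002, 0.002, -1.0]]
wrist_force: [-2.2, -2.3, 10.5]
gripper_width: 0.0155
```

Request:
{"method": "drive_tool", "body": {"increments": [{"rx": 0, "ry": 0, "rz": 0, "x": 0.14, "y": -0.15, "z": 0, "jaw": 0.1}, {"rx": 0, "ry": 0, "rz": 0, "x": 0.31, "y": -0.28, "z": 0, "jaw": 0.1}]}}

```text
t: 8.03
tool_pos: [0.6127, 0.0191, 0.2467]
ee_rot: [[0.918, 0.396, 0.002], [0.396, -0.918, -0.001], [0.001, 0.002, -1.0]]
wrist_force: [-2.8, -1.7, 11.9]
gripper_width: 0.0154
```

Request:
{"method": "drive_tool", "body": {"increments": [{"rx": 0, "ry": 0, "rz": 0, "x": 0.19, "y": -0.08, "z": -0.04, "jaw": 0.1}, {"rx": 0, "ry": 0, "rz": 0, "x": 0.4, "y": -0.13, "z": -0.04, "jaw": 0.1}]}}

```text
t: 8.2
tool_pos: [0.6219, 0.0274, 0.2469]
ee_rot: [[0.918, 0.396, 0.0], [0.396, -0.918, -0.001], [-0.0, 0.001, -1.0]]
wrist_force: [-1.2, -2.6, 5.6]
gripper_width: 0.0154
```

Request:
{"method": "drive_tool", "body": {"increments": [{"rx": 0, "ry": 0, "rz": 0, "x": 0.21, "y": 0, "z": 0, "jaw": 0.1}, {"rx": 0, "ry": 0, "rz": 0, "x": 0.41, "y": 0.05, "z": 0, "jaw": 0.1}]}}

```text
t: 8.37
tool_pos: [0.6345, 0.0314, 0.2469]
ee_rot: [[0.918, 0.396, 0.001], [0.396, -0.918, -0.0], [0.001, 0.001, -1.0]]
wrist_force: [-3.2, -1.9, 6.9]
gripper_width: 0.0153
```

Request:
{"method": "drive_tool", "body": {"increments": [{"rx": 0, "ry": 0, "rz": 0, "x": 0.19, "y": 0.09, "z": 0, "jaw": 0.1}, {"rx": 0, "ry": 0, "rz": 0, "x": 0.36, "y": 0.21, "z": 0, "jaw": 0.1}]}}

```text
t: 8.53
tool_pos: [0.647, 0.0299, 0.2468]
ee_rot: [[0.918, 0.397, 0.001], [0.397, -0.918, -0.0], [0.001, 0.001, -1.0]]
wrist_force: [-3.9, -2.4, 7.5]
gripper_width: 0.0152
```

Request:
{"method": "drive_tool", "body": {"increments": [{"rx": 0, "ry": 0, "rz": 0, "x": 0.14, "y": 0.16, "z": 0, "jaw": 0.1}, {"rx": 0, "ry": 0, "rz": 0, "x": 0.24, "y": 0.34, "z": 0, "jaw": 0.1}]}}

```text
t: 8.7
tool_pos: [0.6577, 0.0235, 0.2468]
ee_rot: [[0.918, 0.397, 0.001], [0.397, -0.918, 0.0], [0.001, 0.0, -1.0]]
wrist_force: [-4.1, -1.4, 7.2]
gripper_width: 0.0153
```

Request:
{"method": "drive_tool", "body": {"increments": [{"rx": 0, "ry": 0, "rz": 0, "x": 0.06, "y": 0.2, "z": 0, "jaw": 0.1}, {"rx": 0, "ry": 0, "rz": 0, "x": 0.08, "y": 0.41, "z": 0, "jaw": 0.1}]}}

```text
t: 8.87
tool_pos: [0.6647, 0.0136, 0.2468]
ee_rot: [[0.918, 0.397, 0.001], [0.397, -0.918, 0.001], [0.001, -0.0, -1.0]]
wrist_force: [-5.0, 4.3, 7.0]
gripper_width: 0.0155
```

Request:
{"method": "drive_tool", "body": {"increments": [{"rx": 0, "ry": 0, "rz": 0, "x": -0.02, "y": 0.21, "z": 0, "jaw": 0.1}, {"rx": 0, "ry": 0, "rz": 0, "x": -0.09, "y": 0.41, "z": 0, "jaw": 0.1}]}}

```text
t: 9.03
tool_pos: [0.6672, 0.002, 0.2469]
ee_rot: [[0.918, 0.397, 0.001], [0.397, -0.918, 0.002], [0.002, -0.001, -1.0]]
wrist_force: [-2.3, 7.0, 5.8]
gripper_width: 0.0155
```

```bash
cat >> pts.txt <<'E'
.6615 -.0166 -5.3 8.2
.6465 -.0274 .1 5.8
.6343 -.0287 2.6 3.9
.6222 -.0249 2.3 .6
.6129 -.0168 3.5 -.6
.6077 -.0054 1.1 -2.1
.6075 .0073 -2.2 -2.3
.6127 .0191 -2.8 -1.7
.6219 .0274 -1.2 -2.6
.6345 .0314 -3.2 -1.9
.6470 .0299 -3.9 -2.4
.6577 .0235 -4.1 -1.4
.6647 .0136 -5.0 4.3
.6672 .0020 -2.3 7.0
E
python3 fit.py; python3 - <<'E'
from rows2 import *
C=P(-721);p=-721
C,p=call(C,p,12,5)
for i in range(12): C,p=call(C,p,-6,1)
E
```

```text
[0.6370247  0.00134058 0.03015834] [-0.12135695  0.14137857  0.02205429 -0.11462415 -0.43919802  0.18807765
  0.10389088  0.0055588  -0.01965912  0.02579583 -0.06891247 -0.0382016
 -0.04043632 -0.02779088  0.00692002  0.09305965  0.14855811  0.11071705
  0.02416866  0.        ] [0.63700764 0.00137359] [ 0.06143144  0.2711945   0.14354336  0.02338099 -0.27037905  0.37968787
  0.2989128   0.19522943  0.15903746  0.19035563  0.08021417  0.09689789
  0.08466673  0.09343873  0.13094448  0.22587547  0.29442075  0.27130577
  0.19885656]
phi -111.5 r 30.06  resist -0.78  radial -0.34
phi 157.2 r 30.27  resist 2.68  radial -11.43
phi 110.0 r 30.14  resist 2.53  radial -4.61
phi 60.5 r 30.02  resist 3.77  radial -0.64
phi 10.9 r 29.73  resist 2.76  radial 5.22
phi -36.3 r 30.38  resist 3.48  radial -9.12
phi -71.7 r 30.30  resist 1.91  radial -5.48
phi -95.1 r 30.20  resist 2.24  radial -4.12
phi -119.4 r 30.16  resist 1.71  radial -1.65
phi -143.0 r 30.19  resist 2.59  radial -2.43
phi -167.0 r 30.08  resist 2.29  radial -0.60
phi 168.6 r 30.10  resist 2.69  radial 1.70
phi 143.9 r 30.08  resist 3.02  radial 1.26
phi 120.1 r 30.09  resist 2.34  radial -1.65
phi 94.8 r 30.13  resist 3.35  radial -1.63
phi 70.7 r 30.23  resist 2.89  radial -3.55
phi 46.9 r 30.29  resist 2.04  radial -3.82
phi 23.8 r 30.27  resist 5.95  radial -2.84
phi 1.2 r 30.20  resist 7.05  radial -2.15
-721->-661: 0.07 -0.20 | 0.09 -0.41 | 0.07 -0.61 | 0.01 -0.81 | -0.10 -1.00
-661->-667: 0.06 0.09
-667->-673: 0.05 0.09
-673->-679: 0.04 0.10
-679->-685: 0.03 0.10
-685->-691: 0.02 0.10
-691->-697: 0.00 0.10
-697->-703: -0.01 0.10
-703->-709: -0.02 0.10
-709->-715: -0.03 0.10
-715->-721: -0.04 0.10
-721->-727: -0.05 0.09
-727->-733: -0.06 0.09
```

Request:
{"method": "drive_tool", "body": {"increments": [{"rx": 0, "ry": 0, "rz": 0, "x": 0.07, "y": -0.2, "z": -0.04, "jaw": 0.1}, {"rx": 0, "ry": 0, "rz": 0, "x": 0.09, "y": -0.41, "z": -0.04, "jaw": 0.1}, {"rx": 0, "ry": 0, "rz": 0, "x": 0.07, "y": -0.61, "z": -0.04, "jaw": 0.1}, {"rx": 0, "ry": 0, "rz": 0, "x": 0.01, "y": -0.81, "z": -0.04, "jaw": 0.1}, {"rx": 0, "ry": 0, "rz": 0, "x": -0.1, "y": -1.0, "z": -0.04, "jaw": 0.1}]}}

```text
t: 9.45
tool_pos: [0.6517, 0.0275, 0.2473]
ee_rot: [[0.918, 0.397, 0.001], [0.397, -0.918, -0.0], [0.0, 0.0, -1.0]]
wrist_force: [2.9, -0.5, -4.1]
gripper_width: 0.0152
```

Request:
{"method": "drive_tool", "body": {"increments": [{"rx": 0, "ry": 0, "rz": 0, "x": 0.06, "y": 0.09, "z": 0, "jaw": 0.1}]}}

```text
t: 9.53
tool_pos: [0.6529, 0.0267, 0.2473]
ee_rot: [[0.917, 0.398, -0.001], [0.398, -0.917, 0.0], [-0.001, -0.001, -1.0]]
wrist_force: [-0.2, 3.9, -4.3]
gripper_width: 0.0156
```

Request:
{"method": "drive_tool", "body": {"increments": [{"rx": 0, "ry": 0, "rz": 0, "x": 0.05, "y": 0.09, "z": 0, "jaw": 0.1}]}}

```text
t: 9.62
tool_pos: [0.6564, 0.0241, 0.2473]
ee_rot: [[0.918, 0.397, -0.001], [0.397, -0.918, 0.0], [-0.001, -0.001, -1.0]]
wrist_force: [0.7, 2.7, -5.8]
gripper_width: 0.0153
```

Request:
{"method": "drive_tool", "body": {"increments": [{"rx": 0, "ry": 0, "rz": 0, "x": 0.04, "y": 0.1, "z": 0, "jaw": 0.1}]}}

```text
t: 9.7
tool_pos: [0.6593, 0.0213, 0.2473]
ee_rot: [[0.918, 0.397, -0.0], [0.397, -0.918, 0.0], [-0.0, -0.001, -1.0]]
wrist_force: [0.1, 3.1, -5.1]
gripper_width: 0.015
```

Request:
{"method": "drive_tool", "body": {"increments": [{"rx": 0, "ry": 0, "rz": 0, "x": 0.03, "y": 0.1, "z": 0, "jaw": 0.1}]}}

```text
t: 9.78
tool_pos: [0.6615, 0.0186, 0.2472]
ee_rot: [[0.918, 0.396, -0.0], [0.396, -0.918, 0.0], [-0.0, -0.0, -1.0]]
wrist_force: [-1.4, 3.2, -4.9]
gripper_width: 0.0153
```

Request:
{"method": "drive_tool", "body": {"increments": [{"rx": 0, "ry": 0, "rz": 0, "x": 0.02, "y": 0.1, "z": 0, "jaw": 0.1}]}}

```text
t: 9.87
tool_pos: [0.6632, 0.016, 0.2472]
ee_rot: [[0.918, 0.396, -0.0], [0.396, -0.918, 0.0], [-0.0, -0.0, -1.0]]
wrist_force: [-2.2, 3.1, -5.0]
gripper_width: 0.0154
```

Request:
{"method": "drive_tool", "body": {"increments": [{"rx": 0, "ry": 0, "rz": 0, "x": 0, "y": 0.1, "z": 0, "jaw": 0.1}]}}

```text
t: 9.95
tool_pos: [0.6644, 0.0134, 0.2473]
ee_rot: [[0.918, 0.396, -0.0], [0.396, -0.918, 0.001], [-0.0, -0.001, -1.0]]
wrist_force: [-0.2, 5.1, -5.8]
gripper_width: 0.0153
```

Request:
{"method": "drive_tool", "body": {"increments": [{"rx": 0, "ry": 0, "rz": 0, "x": -0.01, "y": 0.1, "z": 0, "jaw": 0.1}]}}

```text
t: 10.03
tool_pos: [0.6654, 0.0108, 0.2473]
ee_rot: [[0.918, 0.397, 0.0], [0.397, -0.918, 0.001], [0.0, -0.001, -1.0]]
wrist_force: [1.8, 6.0, -6.2]
gripper_width: 0.0152
```

Request:
{"method": "drive_tool", "body": {"increments": [{"rx": 0, "ry": 0, "rz": 0, "x": -0.02, "y": 0.1, "z": 0, "jaw": 0.1}]}}

```text
t: 10.12
tool_pos: [0.6661, 0.0079, 0.2474]
ee_rot: [[0.918, 0.397, 0.001], [0.397, -0.918, 0.001], [0.001, -0.001, -1.0]]
wrist_force: [2.5, 6.0, -7.4]
gripper_width: 0.0152
```

Request:
{"method": "drive_tool", "body": {"increments": [{"rx": 0, "ry": 0, "rz": 0, "x": -0.03, "y": 0.1, "z": 0, "jaw": 0.1}]}}

```text
t: 10.2
tool_pos: [0.6666, 0.005, 0.2474]
ee_rot: [[0.918, 0.397, 0.001], [0.397, -0.918, 0.001], [0.001, -0.001, -1.0]]
wrist_force: [3.0, 6.1, -7.5]
gripper_width: 0.0157
```

Request:
{"method": "drive_tool", "body": {"increments": [{"rx": 0, "ry": 0, "rz": 0, "x": -0.04, "y": 0.1, "z": 0, "jaw": 0.1}]}}

```text
t: 10.28
tool_pos: [0.6668, 0.0018, 0.2474]
ee_rot: [[0.918, 0.397, 0.001], [0.397, -0.918, 0.001], [0.001, -0.001, -1.0]]
wrist_force: [4.7, 7.4, -7.7]
gripper_width: 0.0153
```

```bash
cat > touch.py <<'E'
import numpy as np
from scipy.optimize import least_squares
D=np.array([[.6345,.0314,-3.2,-1.9],[.6470,.0299,-3.9,-2.4],[.6577,.0235,-4.1,-1.4],[.6647,.0136,-5,4.3],[.6672,.002,-2.3,7],
[.6564,.0241,.7,2.7],[.6593,.0213,.1,3.1],[.6615,.0186,-1.4,3.2],[.6632,.016,-2.2,3.1],[.6644,.0134,-.2,5.1],[.6654,.0108,1.8,6],[.6661,.0079,2.5,6],[.6666,.005,3,6.1],[.6668,.0018,4.7,7.4]])
A=np.array([.6368,.0014])
v=D[:,:2]-A;u=v/np.linalg.norm(v,axis=1)[:,None];ph=np.degrees(np.arctan2(u[:,1],u[:,0]))
R=-(D[:,2]*u[:,1]-D[:,3]*u[:,0])
for a,b in zip(ph,R): print('%.1f %.2f'%(a,b),end='; ')
print()
m=ph<56
f=lambda p:np.r_[R[m]-(p[1]+p[2]*np.maximum(0,np.radians(p[0]-ph[m]))), (p[1]-2.6)/.2,(p[2]-6)/.3]
s=least_squares(f,[45,2.6,6]);print(s.x,np.sqrt(np.diag(np.linalg.inv(s.jac.T@s.jac)))*.6); print(s.fun)
E
python3 touch.py
```

```text
94.4 3.34; 70.3 2.86; 46.6 2.02; 23.6 5.94; 1.1 7.04; 49.2 1.23; 41.5 2.26; 34.9 3.43; 28.9 3.78; 23.5 4.76; 18.2 5.14; 12.5 5.32; 6.9 5.70; 0.8 7.34; 
[43.43503706  2.52783876  6.00504387] [2.23501132 0.11547005 0.17585776]
[-0.51090302  1.33827805  0.08235923 -1.29312809 -0.47575565 -0.00137799
 -0.26913216  0.1394663  -0.03528231 -0.45307425 -0.6620561   0.33657484
 -0.36080622  0.0168129 ]
```

```bash
python3 - <<'E'
from rows2 import *
C,p=call(P(-1),-1,18,20)
call(P(-1),-1,11,4)
E
```

```text
-1->359: 0.08 -0.30 | 0.07 -0.61 | -0.04 -0.91 | -0.24 -1.15 | -0.50 -1.32 | -0.80 -1.41 | -1.11 -1.39 | -1.41 -1.28 | -1.65 -1.09 | -1.82 -0.83 | -1.90 -0.52 | -1.89 -0.21 | -1.78 0.08 | -1.59 0.33 | -1.32 0.50 | -1.02 0.58 | -0.71 0.57 | -0.42 0.46 | -0.17 0.26 | -0.00 0.00
-1->43: 0.06 -0.18 | 0.09 -0.37 | 0.08 -0.56 | 0.03 -0.75
```

Request:
{"method": "drive_tool", "body": {"increments": [{"rx": 0, "ry": 0, "rz": 0, "x": 0.08, "y": -0.3, "z": 0.04, "jaw": 0.1}, {"rx": 0, "ry": 0, "rz": 0, "x": 0.07, "y": -0.61, "z": 0.04, "jaw": 0.1}, {"rx": 0, "ry": 0, "rz": 0, "x": -0.04, "y": -0.91, "z": 0.04, "jaw": 0.1}, {"rx": 0, "ry": 0, "rz": 0, "x": -0.24, "y": -1.15, "z": 0.04, "jaw": 0.1}, {"rx": 0, "ry": 0, "rz": 0, "x": -0.5, "y": -1.32, "z": 0.04, "jaw": 0.1}, {"rx": 0, "ry": 0, "rz": 0, "x": -0.8, "y": -1.41, "z": 0.04, "jaw": 0.1}, {"rx": 0, "ry": 0, "rz": 0, "x": -1.11, "y": -1.39, "z": 0.04, "jaw": 0.1}, {"rx": 0, "ry": 0, "rz": 0, "x": -1.41, "y": -1.28, "z": 0.04, "jaw": 0.1}, {"rx": 0, "ry": 0, "rz": 0, "x": -1.65, "y": -1.09, "z": 0.04, "jaw": 0.1}, {"rx": 0, "ry": 0, "rz": 0, "x": -1.82, "y": -0.83, "z": 0.04, "jaw": 0.1}, {"rx": 0, "ry": 0, "rz": 0, "x": -1.9, "y": -0.52, "z": 0.04, "jaw": 0.1}, {"rx": 0, "ry": 0, "rz": 0, "x": -1.89, "y": -0.21, "z": 0.04, "jaw": 0.1}, {"rx": 0, "ry": 0, "rz": 0, "x": -1.78, "y": 0.08, "z": 0.04, "jaw": 0.1}, {"rx": 0, "ry": 0, "rz": 0, "x": -1.59, "y": 0.33, "z": 0.04, "jaw": 0.1}, {"rx": 0, "ry": 0, "rz": 0, "x": -1.32, "y": 0.5, "z": 0.04, "jaw": 0.1}, {"rx": 0, "ry": 0, "rz": 0, "x": -1.02, "y": 0.58, "z": 0.04, "jaw": 0.1}, {"rx": 0, "ry": 0, "rz": 0, "x": -0.71, "y": 0.57, "z": 0.04, "jaw": 0.1}, {"rx": 0, "ry": 0, "rz": 0, "x": -0.42, "y": 0.46, "z": 0.04, "jaw": 0.1}, {"rx": 0, "ry": 0, "rz": 0, "x": -0.17, "y": 0.26, "z": 0.04, "jaw": 0.1}, {"rx": 0, "ry": 0, "rz": 0, "x": 0, "y": 0, "z": 0.04, "jaw": 0.1}]}}

```text
t: 11.95
tool_pos: [0.667, 0.0002, 0.2469]
ee_rot: [[0.919, 0.395, 0.002], [0.395, -0.919, -0.001], [0.001, 0.002, -1.0]]
wrist_force: [0.8, -3.5, 4.5]
gripper_width: 0.0158
```

Request:
{"method": "drive_tool", "body": {"increments": [{"rx": 0, "ry": 0, "rz": 0, "x": 0.08, "y": -0.3, "z": 0, "jaw": 0.1}, {"rx": 0, "ry": 0, "rz": 0, "x": 0.07, "y": -0.61, "z": 0, "jaw": 0.1}, {"rx": 0, "ry": 0, "rz": 0, "x": -0.04, "y": -0.91, "z": 0, "jaw": 0.1}, {"rx": 0, "ry": 0, "rz": 0, "x": -0.24, "y": -1.15, "z": 0, "jaw": 0.1}, {"rx": 0, "ry": 0, "rz": 0, "x": -0.5, "y": -1.32, "z": 0, "jaw": 0.1}, {"rx": 0, "ry": 0, "rz": 0, "x": -0.8, "y": -1.41, "z": 0, "jaw": 0.1}, {"rx": 0, "ry": 0, "rz": 0, "x": -1.11, "y": -1.39, "z": 0, "jaw": 0.1}, {"rx": 0, "ry": 0, "rz": 0, "x": -1.41, "y": -1.28, "z": 0, "jaw": 0.1}, {"rx": 0, "ry": 0, "rz": 0, "x": -1.65, "y": -1.09, "z": 0, "jaw": 0.1}, {"rx": 0, "ry": 0, "rz": 0, "x": -1.82, "y": -0.83, "z": 0, "jaw": 0.1}, {"rx": 0, "ry": 0, "rz": 0, "x": -1.9, "y": -0.52, "z": 0, "jaw": 0.1}, {"rx": 0, "ry": 0, "rz": 0, "x": -1.89, "y": -0.21, "z": 0, "jaw": 0.1}, {"rx": 0, "ry": 0, "rz": 0, "x": -1.78, "y": 0.08, "z": 0, "jaw": 0.1}, {"rx": 0, "ry": 0, "rz": 0, "x": -1.59, "y": 0.33, "z": 0, "jaw": 0.1}, {"rx": 0, "ry": 0, "rz": 0, "x": -1.32, "y": 0.5, "z": 0, "jaw": 0.1}, {"rx": 0, "ry": 0, "rz": 0, "x": -1.02, "y": 0.58, "z": 0, "jaw": 0.1}, {"rx": 0, "ry": 0, "rz": 0, "x": -0.71, "y": 0.57, "z": 0, "jaw": 0.1}, {"rx": 0, "ry": 0, "rz": 0, "x": -0.42, "y": 0.46, "z": 0, "jaw": 0.1}, {"rx": 0, "ry": 0, "rz": 0, "x": -0.17, "y": 0.26, "z": 0, "jaw": 0.1}, {"rx": 0, "ry": 0, "rz": 0, "x": 0, "y": 0, "z": 0, "jaw": 0.1}]}}

```text
t: 13.62
tool_pos: [0.6672, 0.0002, 0.2468]
ee_rot: [[0.919, 0.395, 0.001], [0.395, -0.919, -0.001], [0.001, 0.002, -1.0]]
wrist_force: [-0.8, -3.8, 6.8]
gripper_width: 0.0157
```

Request:
{"method": "drive_tool", "body": {"increments": [{"rx": 0, "ry": 0, "rz": 0, "x": 0.08, "y": -0.3, "z": 0, "jaw": 0.1}, {"rx": 0, "ry": 0, "rz": 0, "x": 0.07, "y": -0.61, "z": 0, "jaw": 0.1}, {"rx": 0, "ry": 0, "rz": 0, "x": -0.04, "y": -0.91, "z": 0, "jaw": 0.1}, {"rx": 0, "ry": 0, "rz": 0, "x": -0.24, "y": -1.15, "z": 0, "jaw": 0.1}, {"rx": 0, "ry": 0, "rz": 0, "x": -0.5, "y": -1.32, "z": 0, "jaw": 0.1}, {"rx": 0, "ry": 0, "rz": 0, "x": -0.8, "y": -1.41, "z": 0, "jaw": 0.1}, {"rx": 0, "ry": 0, "rz": 0, "x": -1.11, "y": -1.39, "z": 0, "jaw": 0.1}, {"rx": 0, "ry": 0, "rz": 0, "x": -1.41, "y": -1.28, "z": 0, "jaw": 0.1}, {"rx": 0, "ry": 0, "rz": 0, "x": -1.65, "y": -1.09, "z": 0, "jaw": 0.1}, {"rx": 0, "ry": 0, "rz": 0, "x": -1.82, "y": -0.83, "z": 0, "jaw": 0.1}, {"rx": 0, "ry": 0, "rz": 0, "x": -1.9, "y": -0.52, "z": 0, "jaw": 0.1}, {"rx": 0, "ry": 0, "rz": 0, "x": -1.89, "y": -0.21, "z": 0, "jaw": 0.1}, {"rx": 0, "ry": 0, "rz": 0, "x": -1.78, "y": 0.08, "z": 0, "jaw": 0.1}, {"rx": 0, "ry": 0, "rz": 0, "x": -1.59, "y": 0.33, "z": 0, "jaw": 0.1}, {"rx": 0, "ry": 0, "rz": 0, "x": -1.32, "y": 0.5, "z": 0, "jaw": 0.1}, {"rx": 0, "ry": 0, "rz": 0, "x": -1.02, "y": 0.58, "z": 0, "jaw": 0.1}, {"rx": 0, "ry": 0, "rz": 0, "x": -0.71, "y": 0.57, "z": 0, "jaw": 0.1}, {"rx": 0, "ry": 0, "rz": 0, "x": -0.42, "y": 0.46, "z": 0, "jaw": 0.1}, {"rx": 0, "ry": 0, "rz": 0, "x": -0.17, "y": 0.26, "z": 0, "jaw": 0.1}, {"rx": 0, "ry": 0, "rz": 0, "x": 0, "y": 0, "z": 0, "jaw": 0.1}]}}

```text
t: 15.28
tool_pos: [0.6672, 0.0003, 0.2467]
ee_rot: [[0.919, 0.395, 0.001], [0.395, -0.919, -0.001], [0.0, 0.002, -1.0]]
wrist_force: [-1.3, -2.3, 8.9]
gripper_width: 0.0154
```

Request:
{"method": "drive_tool", "body": {"increments": [{"rx": 0, "ry": 0, "rz": 0, "x": 0.06, "y": -0.18, "z": 0, "jaw": 0.1}, {"rx": 0, "ry": 0, "rz": 0, "x": 0.09, "y": -0.37, "z": 0, "jaw": 0.1}, {"rx": 0, "ry": 0, "rz": 0, "x": 0.08, "y": -0.56, "z": 0, "jaw": 0.1}, {"rx": 0, "ry": 0, "rz": 0, "x": 0.03, "y": -0.75, "z": 0, "jaw": 0.1}, {"rx": 0, "ry": 0, "rz": 0, "x": 0.03, "y": -0.75, "z": 0, "jaw": 0.1}]}}

```text
t: 15.7
tool_pos: [0.6581, 0.0228, 0.2468]
ee_rot: [[0.918, 0.397, 0.001], [0.397, -0.918, -0.0], [0.001, 0.001, -1.0]]
wrist_force: [-0.3, 2.6, 8.0]
gripper_width: 0.0152
```

Request:
{"method": "drive_tool", "body": {"increments": [{"rx": 0, "ry": 0, "rz": 0, "x": 0, "y": 0, "z": 0, "jaw": 0.5}, {"rx": 0, "ry": 0, "rz": 0, "x": 0, "y": 0, "z": 0, "jaw": 0.5}, {"rx": 0, "ry": 0, "rz": 0, "x": 0, "y": 0, "z": 0, "jaw": 0.5}, {"rx": 0, "ry": 0, "rz": 0, "x": 0, "y": 0, "z": -1, "jaw": 0.5}, {"rx": 0, "ry": 0, "rz": 0, "x": 0, "y": 0, "z": -2, "jaw": 0.5}, {"rx": 0, "ry": 0, "rz": 0, "x": -5.9, "y": 0.36, "z": -5, "jaw": 0.5}, {"rx": 0, "ry": 0, "rz": 0, "x": -5.9, "y": 0.36, "z": -5, "jaw": 0.5}, {"rx": 0, "ry": 0, "rz": 0, "x": -5.9, "y": 0.36, "z": -5, "jaw": 0.5}, {"rx": 0, "ry": 0, "rz": 0, "x": -5.9, "y": 0.36, "z": -5, "jaw": 0.5}, {"rx": 0, "ry": 0, "rz": 0, "x": -5.9, "y": 0.36, "z": -5, "jaw": 0.5}, {"rx": 0, "ry": 0, "rz": 0, "x": -5.9, "y": 0.36, "z": -5, "jaw": 0.5}, {"rx": 0, "ry": 0, "rz": 0, "x": -5.9, "y": 0.36, "z": -5, "jaw": 0.5}]}}

```text
t: 16.7
tool_pos: [0.4992, -0.0589, 0.3975]
ee_rot: [[0.919, 0.394, 0.002], [0.394, -0.919, -0.001], [0.002, 0.002, -1.0]]
wrist_force: [0.3, 0.6, -1.3]
gripper_width: 0.0427
```

```bash
python3 - <<'E'
from h import *
d=snap('wrist','w6');print(telemetry.get_obs()['tool_pos'],d['extrinsics'])
cv2.imwrite('pics/w6c.png',cv2.resize(d['frame'][0:240,150:350],(500,600),interpolation=cv2.INTER_CUBIC))
E
```

```text
[ 0.49975392 -0.05806221  0.39648983] [[ 0.39491057 -0.87288687 -0.28655567  0.57306185]
 [-0.91871725 -0.37450816 -0.12530861 -0.02686168]
 [ 0.0020628   0.31274933 -0.94983346  0.5317101 ]
 [ 0.          0.          0.          1.        ]]
```

View pics/w6.png

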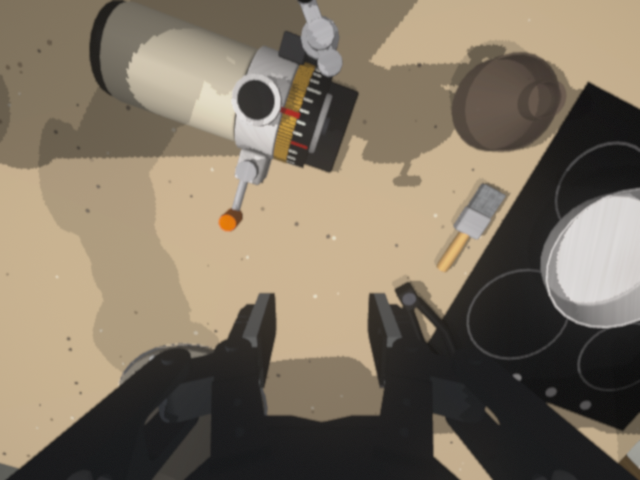

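View pics/w6c.png

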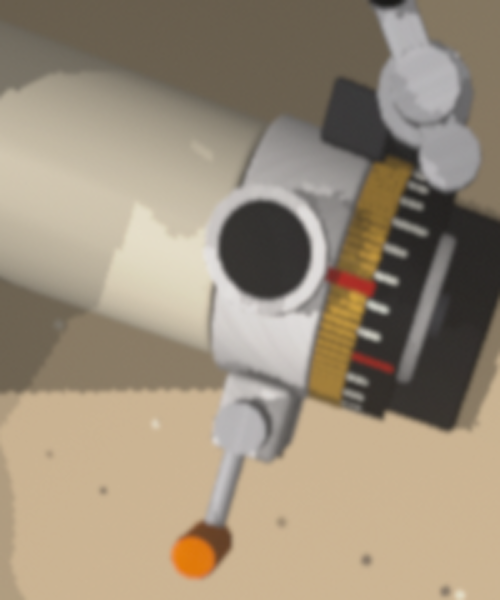

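```bash
python3 - <<'E'
from ray import *
np.set_printoptions(precision=4,suppress=True)
d=load('w6')
P=ray(d,246.8,170,.212);K=ray(d,227.6,222.4,.234);H=ray(d,150+425/2.5,85/2.5,.231)
print(P,K,H,np.linalg.norm((K-P)[:2]),px2w(d,246.8,170),px2w(d,227.6,222.4))
w=(np.array([.6368,.0014])-P[:2]);th=np.degrees(np.arctan2(w[1],w[0])-np.arctan2(-124,-30));print('yaw',th,np.linalg.norm(w))
k=(K-P)[:2];a=np.degrees(np.arctan2(k[1],k[0]));print('knob world ang',a,'lever',th+90-a)
# barrel axis direction
pts=[px2w(d,u,v) for u,v in [(120,50),(200,75),(160,80)]];print(pts)
E
```

```text
[0.5119 0.021  0.212 ] [0.4654 0.0181 0.234 ] [0.6357 0.0007 0.231 ] 0.046643947051395414 [0.5121 0.0208 0.2131] [0.4655 0.0181 0.2345]
yaw 94.67316627437722 0.12640248916498048
knob world ang -176.46269571597108 lever 361.1358619903483
[array([0.5631, 0.1539, 0.2055]), array([0.5713, 0.0866, 0.204 ]), array([0.5537, 0.1181, 0.2025])]
```

Request:
{"method": "drive_tool", "body": {"increments": [{"rx": 0, "ry": 0, "rz": -11.7, "x": -0.42, "y": -1.77, "z": 3.5, "jaw": 0}, {"rx": 0, "ry": 0, "rz": -11.7, "x": -0.42, "y": -1.77, "z": 3.5, "jaw": 0}, {"rx": 0, "ry": 0, "rz": -11.7, "x": -0.42, "y": -1.77, "z": 3.5, "jaw": 0}, {"rx": 0, "ry": 0, "rz": -11.7, "x": -0.42, "y": -1.77, "z": 3.5, "jaw": 0}, {"rx": 0, "ry": 0, "rz": -11.7, "x": -0.42, "y": -1.77, "z": 3.5, "jaw": 0}, {"rx": 0, "ry": 0, "rz": -11.7, "x": -0.42, "y": -1.77, "z": 3.5, "jaw": 0}, {"rx": 0, "ry": 0, "rz": -11.7, "x": -0.42, "y": -1.77, "z": 3.5, "jaw": 0}, {"rx": 0, "ry": 0, "rz": -11.7, "x": -0.42, "y": -1.77, "z": 3.5, "jaw": 0}, {"rx": 0, "ry": 0, "rz": -11.7, "x": -0.42, "y": -1.77, "z": 3.5, "jaw": 0}, {"rx": 0, "ry": 0, "rz": -11.7, "x": -0.42, "y": -1.77, "z": 3.5, "jaw": 0}, {"rx": 0, "ry": 0, "rz": -11.7, "x": -0.42, "y": -1.77, "z": 3.5, "jaw": 0}, {"rx": 0, "ry": 0, "rz": -11.7, "x": -0.42, "y": -1.77, "z": 3.5, "jaw": 0}, {"rx": 0, "ry": 0, "rz": -11.7, "x": -0.42, "y": -1.77, "z": 3.5, "jaw": 0}]}}

```text
t: 17.83
tool_pos: [0.4673, -0.0136, 0.2907]
ee_rot: [[-0.059, 0.998, -0.001], [0.998, 0.059, 0.001], [0.001, -0.001, -1.0]]
wrist_force: [-0.0, 0.1, -0.4]
gripper_width: -0.0
```

```bash
python3 - <<'E'
from h import *
np.set_printoptions(precision=4,suppress=True)
d=snap('wrist','w7');o=telemetry.get_obs();print(o['tool_pos'],o['joint_pos'],w2px(d,[.4655,.018,.234]),w2px(d,[.512,.021,.212]))
from ray import *
print(ray(load('w6'),256.4,100,.22))
E
```

```text
[ 0.4673 -0.0137  0.2908] [ 19.2599   3.4884 -26.2716 112.5918   1.681   64.3324  -4.2868] [321.6791 216.8164] [395.1384 207.8538]
[0.5718 0.0317 0.22  ]
```

View pics/w7.png

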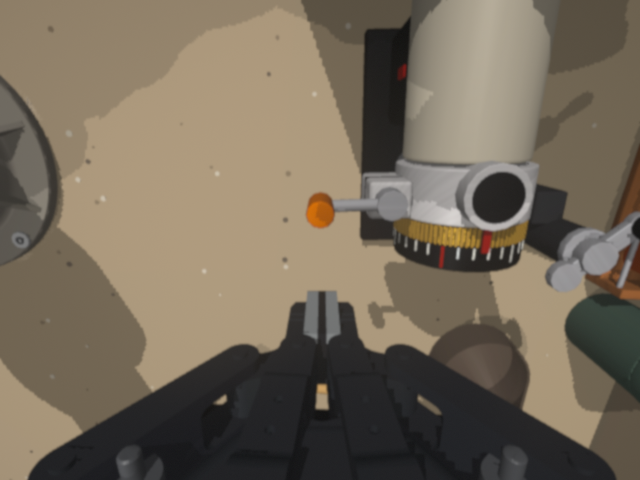

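```bash
cat > lev.py <<'E'
import numpy as np
Pv=np.array([.512,.021])
def pos(psi,off): 
    a=np.radians(psi); return Pv+.046*np.array([np.cos(a),np.sin(a)])-off*np.array([np.sin(a),-np.cos(a)])
if __name__=='__main__':
    C=np.array([.4673,-.0137]); X=np.array([-.059,.998]);Y=np.array([.998,.059]); a0=93.4
    for psi,off in [(183.5,.0225),(183.5,.0195)]+[(p,.0195) for p in np.arange(178,103,-6)]+[(103,.0195),(98,.0195),(95,.0195),(92,.0195)]:
        d=pos(psi,off)-C; ta=psi-90
        print('%g x %.2f y %.2f rz %.2f'%(psi,d@X/.03,d@Y/.03,(a0-ta)/6))
E
python3 lev.py
```

```text
183.5 x 0.31 y 0.02 rz -0.02
183.5 x 0.41 y 0.02 rz -0.02
178 x 0.56 y -0.03 rz 0.90
172 x 0.73 y -0.08 rz 1.90
166 x 0.90 y -0.10 rz 2.90
160 x 1.08 y -0.11 rz 3.90
154 x 1.25 y -0.10 rz 4.90
148 x 1.42 y -0.07 rz 5.90
142 x 1.59 y -0.02 rz 6.90
136 x 1.75 y 0.04 rz 7.90
130 x 1.91 y 0.12 rz 8.90
124 x 2.05 y 0.22 rz 9.90
118 x 2.19 y 0.33 rz 10.90
112 x 2.31 y 0.45 rz 11.90
106 x 2.42 y 0.59 rz 12.90
103 x 2.47 y 0.66 rz 13.40
98 x 2.54 y 0.78 rz 14.23
95 x 2.58 y 0.86 rz 14.73
92 x 2.61 y 0.94 rz 15.23
```

Request:
{"method": "drive_tool", "body": {"increments": [{"rx": 0, "ry": 0, "rz": 0, "x": 0, "y": 0, "z": 1.1, "jaw": 0}, {"rx": 0, "ry": 0, "rz": 0, "x": 0, "y": 0, "z": 2.0, "jaw": 0}, {"rx": 0, "ry": 0, "rz": 0, "x": 0, "y": 0, "z": 2.0, "jaw": 0}, {"rx": 0, "ry": 0, "rz": 0, "x": 0.31, "y": 0.02, "z": 2.0, "jaw": 0}, {"rx": 0, "ry": 0, "rz": 0, "x": 0.41, "y": 0.02, "z": 2.0, "jaw": 0}, {"rx": 0, "ry": 0, "rz": 0.9, "x": 0.56, "y": -0.03, "z": 2.0, "jaw": 0}, {"rx": 0, "ry": 0, "rz": 1.9, "x": 0.73, "y": -0.08, "z": 2.0, "jaw": 0}, {"rx": 0, "ry": 0, "rz": 2.9, "x": 0.9, "y": -0.1, "z": 2.0, "jaw": 0}, {"rx": 0, "ry": 0, "rz": 3.9, "x": 1.08, "y": -0.11, "z": 2.0, "jaw": 0}]}}

```text
t: 18.63
tool_pos: [0.4624, 0.0187, 0.233]
ee_rot: [[0.345, 0.939, 0.002], [0.939, -0.345, -0.0], [0.0, 0.002, -1.0]]
wrist_force: [0.3, -2.1, -0.8]
gripper_width: 0.0001
```

```bash
python3 - <<'E'
from h import *
d=snap('wrist','w8')
E
```

```text
(no output)
```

View pics/w8.png

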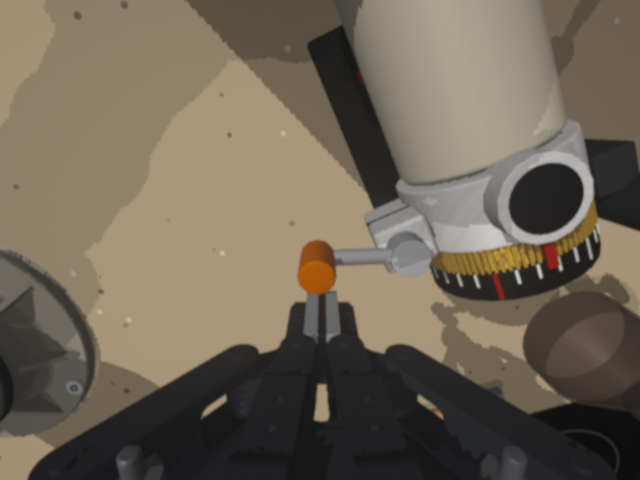

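```bash
python3 - <<'E'
from lev import *
C=pos(160,.0195);a=np.radians(70);X=np.array([np.cos(a),np.sin(a)]);Y=np.array([np.sin(a),-np.cos(a)])
for psi in list(range(154,102,-6))+[101,98,95,92,90]:
    d=pos(psi,.0195)-C; print('%g x %.2f y %.2f rz %.2f'%(psi,d@X/.03,d@Y/.03,(160-psi)/6))
E
```

```text
154 x 0.16 y -0.06 rz 1.00
148 x 0.33 y -0.10 rz 2.00
142 x 0.51 y -0.13 rz 3.00
136 x 0.68 y -0.13 rz 4.00
130 x 0.85 y -0.12 rz 5.00
124 x 1.03 y -0.09 rz 6.00
118 x 1.19 y -0.04 rz 7.00
112 x 1.35 y 0.02 rz 8.00
106 x 1.51 y 0.11 rz 9.00
101 x 1.63 y 0.19 rz 9.83
98 x 1.70 y 0.24 rz 10.33
95 x 1.76 y 0.30 rz 10.83
92 x 1.83 y 0.36 rz 11.33
90 x 1.87 y 0.40 rz 11.67
```

Request:
{"method": "drive_tool", "body": {"increments": [{"rx": 0, "ry": 0, "rz": 1, "x": 0.16, "y": -0.06, "z": 0, "jaw": 0}, {"rx": 0, "ry": 0, "rz": 2, "x": 0.33, "y": -0.1, "z": 0, "jaw": 0}, {"rx": 0, "ry": 0, "rz": 3, "x": 0.51, "y": -0.13, "z": 0, "jaw": 0}, {"rx": 0, "ry": 0, "rz": 4, "x": 0.68, "y": -0.13, "z": 0, "jaw": 0}, {"rx": 0, "ry": 0, "rz": 5, "x": 0.85, "y": -0.12, "z": 0, "jaw": 0}, {"rx": 0, "ry": 0, "rz": 6, "x": 1.03, "y": -0.09, "z": 0, "jaw": 0}, {"rx": 0, "ry": 0, "rz": 7, "x": 1.19, "y": -0.04, "z": 0, "jaw": 0}, {"rx": 0, "ry": 0, "rz": 8, "x": 1.35, "y": 0.02, "z": 0, "jaw": 0}, {"rx": 0, "ry": 0, "rz": 9, "x": 1.51, "y": 0.11, "z": 0, "jaw": 0}, {"rx": 0, "ry": 0, "rz": 9, "x": 1.51, "y": 0.11, "z": 0, "jaw": 0}]}}

```text
t: 19.52
tool_pos: [0.4814, 0.0607, 0.2327]
ee_rot: [[0.961, 0.276, 0.002], [0.276, -0.961, 0.001], [0.002, 0.0, -1.0]]
wrist_force: [-0.6, 0.4, 0.1]
gripper_width: -0.0002
```

Request:
{"method": "drive_tool", "body": {"increments": [{"rx": 0, "ry": 0, "rz": 0.8, "x": 0.11, "y": -0.03, "z": 0, "jaw": 0}]}}

```text
t: 19.6
tool_pos: [0.4834, 0.0618, 0.2324]
ee_rot: [[0.979, 0.204, 0.001], [0.204, -0.979, 0.0], [0.001, -0.0, -1.0]]
wrist_force: [-1.5, -0.4, 0.2]
gripper_width: -0.0001
```

Request:
{"method": "drive_tool", "body": {"increments": [{"rx": 0, "ry": 0, "rz": 0.5, "x": 0.08, "y": 0, "z": 0, "jaw": 0}]}}

```text
t: 19.68
tool_pos: [0.4856, 0.0625, 0.2323]
ee_rot: [[0.989, 0.148, 0.0], [0.148, -0.989, 0.0], [0.001, -0.0, -1.0]]
wrist_force: [-15.3, 3.1, 4.4]
gripper_width: -0.0001
```

Request:
{"method": "drive_tool", "body": {"increments": [{"rx": 0, "ry": 0, "rz": 0, "x": 0.03, "y": 0, "z": 0, "jaw": 0}, {"rx": 0, "ry": 0, "rz": 0, "x": 0.03, "y": 0, "z": 0, "jaw": 0}]}}

```text
t: 19.85
tool_pos: [0.4855, 0.0625, 0.232]
ee_rot: [[0.988, 0.152, -0.002], [0.152, -0.988, 0.0], [-0.002, -0.0, -1.0]]
wrist_force: [-10.5, 2.0, 6.4]
gripper_width: 0.0002
```

Request:
{"method": "drive_tool", "body": {"increments": [{"rx": 0, "ry": 0, "rz": 0, "x": -0.3, "y": 0, "z": 0, "jaw": 0}, {"rx": 0, "ry": 0, "rz": 0, "x": -0.8, "y": 0, "z": 0, "jaw": 0}, {"rx": 0, "ry": 0, "rz": 0, "x": -0.8, "y": 0, "z": -2, "jaw": 0}, {"rx": 0, "ry": 0, "rz": 0, "x": -1.5, "y": 2, "z": -5, "jaw": 0.3}, {"rx": 0, "ry": 0, "rz": 0, "x": -1.5, "y": 2, "z": -5, "jaw": 0.3}, {"rx": 0, "ry": 0, "rz": 0, "x": -1.5, "y": 2, "z": -5, "jaw": 0.3}, {"rx": 0, "ry": 0, "rz": 0, "x": -1.5, "y": 2, "z": -5, "jaw": 0.3}, {"rx": 0, "ry": 0, "rz": 0, "x": -1.5, "y": 2, "z": -5, "jaw": 0.3}, {"rx": 0, "ry": 0, "rz": 0, "x": -1.5, "y": 2, "z": -5, "jaw": 0.3}]}}

```text
t: 20.6
tool_pos: [0.4504, -0.0037, 0.3816]
ee_rot: [[0.989, 0.148, 0.001], [0.148, -0.989, -0.0], [0.001, 0.0, -1.0]]
wrist_force: [-0.2, 0.2, 0.4]
gripper_width: 0.0256
```

```bash
python3 - <<'E'
from h import *
np.set_printoptions(precision=4,suppress=True)
d=snap('wrist','w9');o=telemetry.get_obs();print(o['t'],o['tool_pos'],w2px(d,[.512,.021,.212]),w2px(d,[.505,.0665,.234]),w2px(d,[.6368+.03*np.cos(.79),.0014+.03*np.sin(.79),.263]))
d2=snap('scene','s9');d3=snap('side','d9')
E
```

```text
20.65 [ 0.4502 -0.0034  0.3809] [303.6147 146.8651] [244.4207 148.5794] [ 329.5018 -104.8291]
```

View pics/w9.png

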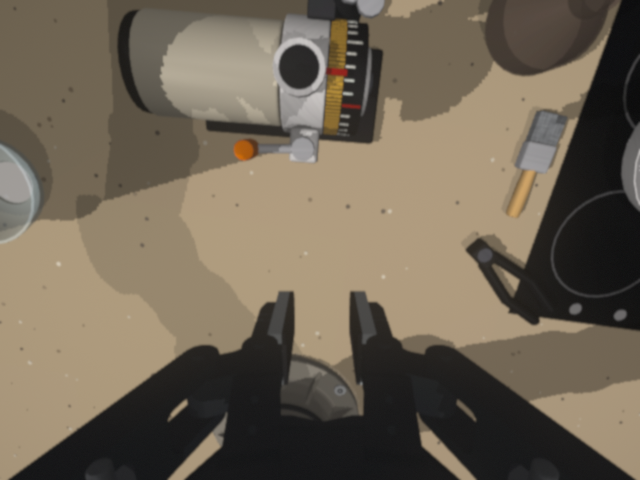

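View pics/s9.png

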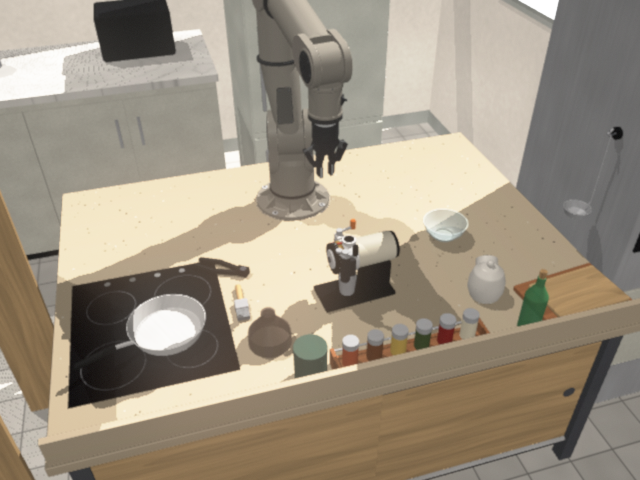

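```bash
python3 - <<'E'
from ray import *
d=load('w6');H=ray(d,320,34,.231);W=ray(d,150+449/2.5,155/2.5,.231);v=(H-W)[:2];print(np.degrees(np.arctan2(v[1],v[0])),np.linalg.norm(v))
E
python3 -c "
from plant import job; print(job.job_done())"
```

```text
44.50934990864683 0.020830162298251072
the job is handed in; nothing more can be done
None
```

The grinder's zero is set, the ring is locked and the job is handed in, at about 21 s of the 72 s allowed. No verdict was reported.

- **Finding the touch:** I gripped the crank handle and wound it clockwise. Resistance ran at about 2.6 N, then rose from a crank angle of about 43° (±3°), 1.57 turns from the start. I repeated the approach slowly to confirm it. The most above free running was about 5 N, well under the 11 N limit.
- **Backing off:** I wound back counter-clockwise three full turns from that touch. The handle was at 45.1° when I let go, against a target of 43°, and a picture taken after release reads about 44.5°. The red mark had shifted about half a division from its start. That matches the net 0.48 division expected.
- **Clamp lever:** I pushed the knob clockwise with closed fingers until it met a firm stop at about 15 N, then backed off and lifted clear. The last wrist picture shows the knob within 2 pixels of the calculated locked position.
- **Other things:** The last scene picture shows the hopper, pan, brush, bowl and other kitchen things where they stood. The cup is not clearly visible there, and I did not check it separately. The wrist force was back near zero with the robot touching nothing.

No check disagreed beyond the few degrees of crank angle noted above. While I turned the crank, the vertical force on the handle reached 16 N, caused by my grip height.

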